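# Wind up the tablet stand with its removable crank

### The arm

A 6-joint arm with a two-finger parallel gripper is mounted at the origin on a cart in front of the work surface, level with it; the furniture and walls round the work are solid. World frame = base frame: x ahead of the robot, y to its left, z up, the work surface at z = 0. Lengths are in m, angles in rad, forces in N, time in s.
With the tool pointing down it reaches from about 0.4 to 0.825 m from the base axis. Payload 7 kg.
Tool frame: the origin (TCP) lies midway between the tips of the shut fingers; the grasp point (between the pads) lies 19 mm behind it; z points along the fingers, y is the line along which they close (so a half turn about z gives the same grasp; the last joint's range is limited). The gripper opens to 88 mm and grips with 3 to 60 N. Pads are 19 mm wide; open, the fingers measure 130 mm over their backs; the gripper's body (78 mm by 193 mm) begins 47 mm behind the grasp point.
Start: joints at [-1.05, 0.359, 0.012, 0, -1.224, -0.288], TCP at [0.156, -0.657, 0.227] pointing down, gripper open.
Joint ranges: [-3.07, 3.07], [-1.43, 2.12], [-1.02, 1.25], [-3.03, 1.67], [-3.05, -0], [-3.03, 3.03]. Speed limits (rad/s): [2.39, 2.39, 3.01, 3.14, 3.14, 3.14].

### API

Orientations are given as [roll, pitch, yaw] about the fixed x, y, z axes, in that order (R = Rz(yaw) Ry(pitch) Rx(roll)).
In Python, from station import arm gives the robot as it stands. The module is installed in compiled form; this text tells all that it offers.
- The arm moves only by the tool carry_out, never from a script. Its argument "commands" is a list of rows, each a list of 4 numbers: the shift along the world's x, y, z in units of 50 mm (1.0 is 50 mm), then the turn about the world's z in units of 6 degrees (1.0 is 6 degrees). A call has exactly 10 rows; each row is the pose to reach, as a shift and turn from the pose commanded when the call began; what a row does not reach only later rows make up. A row lasts 1/8 s, in which the tool goes at most 62.5 mm and 10.7 degrees, less where a joint would pass 70% of its speed; a pose out of reach is approached as far as the arm can. A call with a gripper value outside its range is refused whole. "claw" is the closure, from 0 (fully open) to 1 (shut), set as the call begins (left out, the last holds). The fingers move at their own pace and stop on an object; "force" is the grip in N (left out, the last holds). Time passes only in rows, so rows that repeat a pose let the fingers close, or fill a call up. It gives the time, the measured TCP pose, the force, the opening and the grip force at its end, in the units of the state.
- arm.get_state(): the state, without advancing time (a new reading comes with each control period).
- arm.grab_frame(name): name is "scene" or "top"; returns a dict with "pixels" (480x640x3 uint8, red, green, blue), "fx", "fy", "cx", "cy" (pixels), "k1" (the pictures are not rectified: a ray, as slopes to the right and down, at radius r is drawn at 1 + k1 r^2 times it, then the intrinsics apply), "eye" and "orientation" of the camera in the world. Camera axes: x right, y down, z forward; pixel columns grow to the right and rows downward; lengths in m; the calibration is good to about 2 mm. A picture is of the moment at which its call begins. There is no depth.
- arm.job_done(): hands the job in; it is judged then, once.
Trained networks look in a picture, given as the dict that the camera call returned (one of the last four; its "shot" number tells which), for a name from the list of things; names that differ only in an ending like _2 or _b are one class to them, and where a whole thing is asked for, a point or a joint stands for the part that bears it (a point fixed in the world has none). Each returns a list of dicts, best first, with "conf" (0 to 1); they miss things now and then, are a little off and sometimes report something else, mostly with a low value. They report only what shows in the picture. A call takes as long as a camera call.
- arm.regions_of(picture, query): "pixels" (480x640 bool, what is visible of it) and "uv" ([column, row] in pixels, amid what is visible of it).
- arm.mark_of(picture, query): "uv" ([column, row] in pixels: a listed point, or the origin of a listed thing).
The state is a dict: "t": time; "q": joint angles; "qd": joint speeds; "joint_efforts": joint torques, N m; "eef_pos": TCP position; "ee_rot": TCP orientation; "force": force on the tool from outside, world axes, zero at the start; "moment": the same for the moment, N m; "width": finger opening in m; "gripper_force": force on a finger pad.
Only numpy, scipy, OpenCV 4.12 (cv2) and the standard library are available. Lean on these libraries where they do the work, as an engineer would, in place of code of your own. Each camera call takes 0.05 s, during which the arm holds its last target. There are 200 camera calls.

### The job

Raise the tablet for a video call: fit the stand's own crank (the one with the square bore) fully home on the square shaft of the tablet stand, wind clockwise until the stand's pointer is level with the black clip on its height scale, then lift the crank off and put it back flat on the desk where it lay. Leave the other crank and everything else on the desk where they are.

Things in the scene. Friction and masses are not known exactly. Their poses are not given: they have to be found in the camera images.
- crank_hub (a point): The stand's own crank: loose bare steel, 0.2 kg, lying flat. SQUARE hub 34x34x30 mm with a 16 mm square bore right through, flat arm, upright black knob. Point on the bore axis, half-way up the hub (15 mm over the underside). z along the bore, up out of the top; x along the arm to the knob. Arm: at the +x face, 20 mm wide, 9 mm thick, flush with the underside; the hub's y faces are free.
- crank_grip (a point): Black knob of the stand's own crank: round, 20 mm thick, upright, from 11 to 45 mm over the crank's underside, its axis 66 mm along x from the bore axis and parallel to it; it spins freely on the arm. Point on its axis, half-way up (28 mm over the underside); axes as crank_hub.
- keyed_crank_hub (a point): The other crank, for something else: same arm and knob, but a ROUND hub 34 mm across with a round 13 mm bore and a keyway, which does not go on the square shaft. Point and axes as crank_hub. One crank lies to the left, the other to the right in front of the laptop; which is where varies.
- shaft_mid (a point): 14 mm square steel shaft out of the stand's sloping face, leaning 35 degrees from vertical to the stand's front. Point on its axis where crank_hub is when the crank is fully home: 15 mm over the round collar (26 mm across) that the hub then rests on, 10 mm below the tip (last 5 mm tapered). z along the shaft, outwards; x, y square to its flats, turning with it. The crank fits in any quarter turn.
- stand: Grey tablet stand, fixed. Origin on the desk below the middle of its sloping face (104 mm wide, 85 mm high at the shaft, rising to the back at 35 degrees, shaft collar 12 mm proud). -x is its front. The face ends 60 mm in front of the origin, 43 mm high, and 62 mm behind it; the tablet carriage begins 88 mm behind, the scale stands 115 mm behind, 110 mm to -y.
- lift (a joint): Height of the tablet carriage, m (0 to 0.07); pointer and clip are level at 0.060. Turning the shaft clockwise (looking onto its end: negative about shaft_mid's z) raises it 25 mm a turn. The shaft is stiff (about 0.15 N m) and stays where it is left. Starts 0.65 to 1.1 turns too low.
- pointer (a point): Black wedge-shaped pointer at the right-hand edge (seen from the front) of the carriage, beside the scale strip, 12 mm high at its root, coming to an edge; moves with the carriage. This point: its tip.
- mark (a point): Black preset clip on the upright aluminium scale strip at the stand's right-hand side (seen from the front): the middle of its 10 mm height. Fixed.
- eraser: Bystander: eraser, 19x40x13 mm, on the left; origin under its centre.
- earbud_case: Bystander: white earbud case, 26x60x42 mm, on the left beside the laptop; origin under its centre.
- laptop: Open laptop on its stand, fixed, in the middle of the desk between the cranks and reaching beside the tablet stand: 231 mm deep, 358 mm wide, the keyboard side sloping from about 60 to 122 mm over the desk, the lid up to 370 mm. Origin under its centre, 39 mm over the desk; -x is its front, +x the lid's side. Travel high in front of it.

How it is judged:
On the way, in this order (a step that is already met when the one before it is completed fails the run):
1. the stand's own crank is fully home on the square shaft (distance between crank_hub and shaft_mid below 0.006 m and angle between the z axis of crank_hub and the z axis of shaft_mid, either way round below 0.12 rad), for 0.2 s.
2. with the crank on the shaft, the pointer has been wound level with the clip (distance between crank_hub and shaft_mid below 0.01 m and z of pointer in the frame of mark between -0.006 and 0.006 m), for 0.2 s.
At the end, for the whole second after the job is handed in: The pointer is level with the clip (within 6 mm); the stand's own crank is off the shaft and lies flat on the desk, bore upright and knob up, within 60 mm of where it lay at the start (z of pointer in the frame of mark between -0.006 and 0.006 m and height (world z) of crank_hub below 0.019 m and angle between crank_hub's own z axis and vertical below 0.1 rad and distance of crank_hub from where it was at the start of the episode below 0.06 m); the robot touches nothing.
It fails at once if the other crank, the eraser or the earbud case is moved by more than 30 mm (distance of any of keyed_crank_hub, eraser, earbud_case from where it was at the start of the episode above 0.03 m).
It also fails if it takes over 72 s, if anything falls off the work surface, if the arm or the gripper's body presses on something with over 40 N, if the wrist force passes 120 N, or if a joint passes its speed limit or range.

## Working session

There is one attempt and no reset: what is moved stays moved. The work goes in short steps, Python scripts to look and compute and a tool call to move; the robot and the scene stay as the last step left them, time stands still between calls to the robot, and variables do not carry over. Pictures are saved under pics/ and viewed, at most 10 in all, crops included, and the job is handed in when it is done.

Besides the shell and the picture viewer there is one more tool, called after ">>>" as name(argument=value, ...) on one line, values as JSON. carry_out: Moves the arm, as the interface text tells. Its arguments: {"type":"object","properties":{"commands":{"type":"array","items":{"type":"array","items":{"type":"number"}}},"claw":{"type":"number"},"force":{"type":"number"}},"required":["commands"]}

```bash
mkdir -p pics; cat > h.py <<'E'
import numpy as np, cv2
from scipy.spatial.transform import Rotation as R
from station import arm
def rot(o):
    o=np.array(o,float)
    return o if o.shape==(3,3) else (R.from_euler('xyz',o).as_matrix() if o.size==3 else R.from_quat(o).as_matrix())
def ray(f,uv):
    d=np.array([(uv[0]-f['cx'])/f['fx'],(uv[1]-f['cy'])/f['fy']]);s=d.copy()
    for _ in range(20): s=d/(1+f['k1']*(s@s))
    r=rot(f['orientation'])@np.array([s[0],s[1],1]); return np.array(f['eye'],float),r/np.linalg.norm(r)
def atz(f,uv,z):
    e,r=ray(f,uv); return e+r*(z-e[2])/r[2]
def proj(f,p):
    c=rot(f['orientation']).T@(np.array(p)-np.array(f['eye'])); s=c[:2]/c[2]; s=s*(1+f['k1']*(s@s))
    return np.array([s[0]*f['fx']+f['cx'],s[1]*f['fy']+f['cy']])
def tri(a,b):
    (e1,r1),(e2,r2)=a,b
    A=np.stack([r1,-r2],1); t=np.linalg.lstsq(A,e2-e1,rcond=None)[0]
    p,q=e1+r1*t[0],e2+r2*t[1]; return (p+q)/2,np.linalg.norm(p-q)
def save(f,n,crop=None,k=1):
    im=f['pixels'][...,::-1]
    if crop: u0,u1,v0,v1=crop; im=im[v0:v1,u0:u1]
    cv2.imwrite('pics/'+n+'.png',cv2.resize(im,None,fx=k,fy=k,interpolation=cv2.INTER_CUBIC))
E
python3 - <<'E'
from h import *
np.set_printoptions(precision=4,suppress=True)
F={n:arm.grab_frame(n) for n in('scene','top')}
for n,f in F.items():
    save(f,n+'0'); print(n,f['fx'],f['k1'],f['eye'],f['orientation'])
for q in ['crank_hub','crank_grip','keyed_crank_hub','shaft_mid','stand','pointer','mark','eraser','earbud_case','laptop']:
    o={n:arm.mark_of(f,q) for n,f in F.items()}
    print(q,{n:[(np.round(x['uv'],1).tolist(),round(x['conf'],2)) for x in v[:3]] for n,v in o.items()})
    if all(o.values()): print('   ',*tri(ray(F['scene'],o['scene'][0]['uv']),ray(F['top'],o['top'][0]['uv'])))
s=arm.get_state();print(s)
E
```

```text
scene 568.6002235136443 -0.14045874802782682 [-0.3357  0.3563  1.0279] [-2.3618 -0.0174 -2.0896]
top 530.1881535894191 0.04724778655130523 [ 0.3135 -0.0903  1.5594] [-3.055  -0.0118 -1.5786]
crank_hub {'scene': [([191.6, 348.9], 0.66)], 'top': [([183.4, 258.1], 0.89), ([448.4, 202.6], 0.65)]}
    [0.384  0.2501 0.0224] 0.004156681935683567
crank_grip {'scene': [([197.7, 371.4], 0.8)], 'top': [([184.5, 278.8], 0.67)]}
    [0.3271 0.2532 0.0152] 0.007740955431395616
keyed_crank_hub {'scene': [], 'top': [([335.8, 249.2], 0.79)]}
shaft_mid {'scene': [], 'top': [([388.9, 211.5], 0.52)]}
stand {'scene': [([151.1, 344.5], 0.51)], 'top': [([386.8, 214.0], 0.63)]}
    [0.419  0.011  0.1829] 0.6511812781640968
pointer {'scene': [], 'top': [([451.0, 202.5], 0.57)]}
mark {'scene': [([444.3, 161.3], 0.9)], 'top': [([452.1, 204.5], 0.58)]}
    [ 0.5131 -0.4937  0.1613] 0.008975368882023611
eraser {'scene': [([153.6, 347.4], 0.51)], 'top': [([159.1, 236.4], 0.62), ([387.4, 207.6], 0.5)]}
    [ 0.4478  0.3235 -0.0031] 0.012282718263648962
earbud_case {'scene': [([166.8, 307.9], 0.73)], 'top': [([183.1, 205.9], 0.5)]}
    [ 0.5395  0.2583 -0.006 ] 0.006133120901665552
laptop {'scene': [], 'top': []}
{'t': 1.1, 'q': array([-1.0499,  0.3586,  0.0119, -0.    , -1.2241, -0.2881]), 'qd': array([ 0.0005,  0.001 ,  0.0016, -0.0009,  0.0019,  0.0001]), 'joint_efforts': array([ -0.0006, -58.2399,  29.3303,   7.0026,   0.0127,  -0.    ]), 'eef_pos': array([ 0.1557, -0.6568,  0.2266]), 'ee_rot': array([-3.1415,  0.    , -2.9088]), 'force': array([-0.2053, -0.0933, -0.0922]), 'moment': array([-0.0045,  0.0127, -0.0139]), 'gripper_force': 0.0, 'width': 0.08772003545858975}
```

View pics/scene0.png

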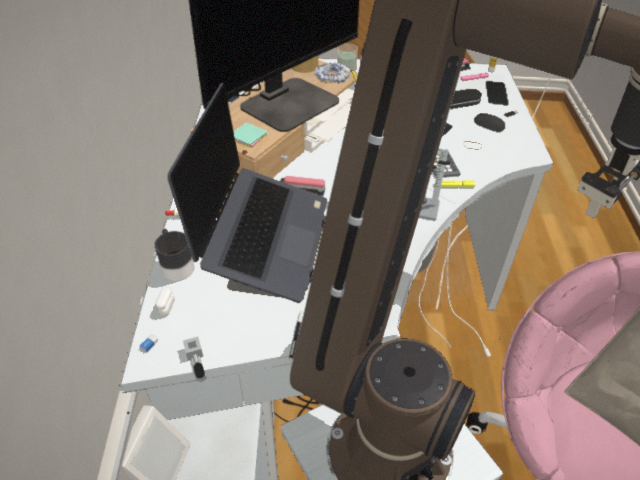

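View pics/top0.png

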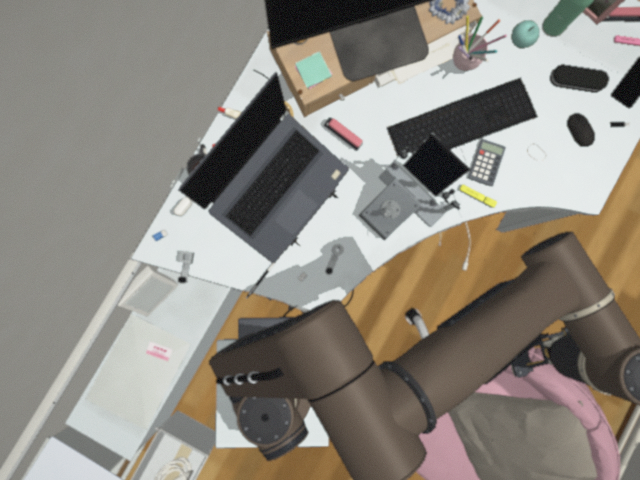

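```bash
python3 - <<'E'
from h import *
f=arm.grab_frame('top')
im=f['pixels'][...,::-1]
a=cv2.resize(im[165:260,345:475],(780,570),interpolation=cv2.INTER_CUBIC)
cv2.imwrite('pics/stand1.png',a)
b=cv2.resize(im[240:290,155:215],(720,600),interpolation=cv2.INTER_CUBIC)
cv2.imwrite('pics/crank1.png',b)
E
```

```text
(no output)
```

View pics/stand1.png

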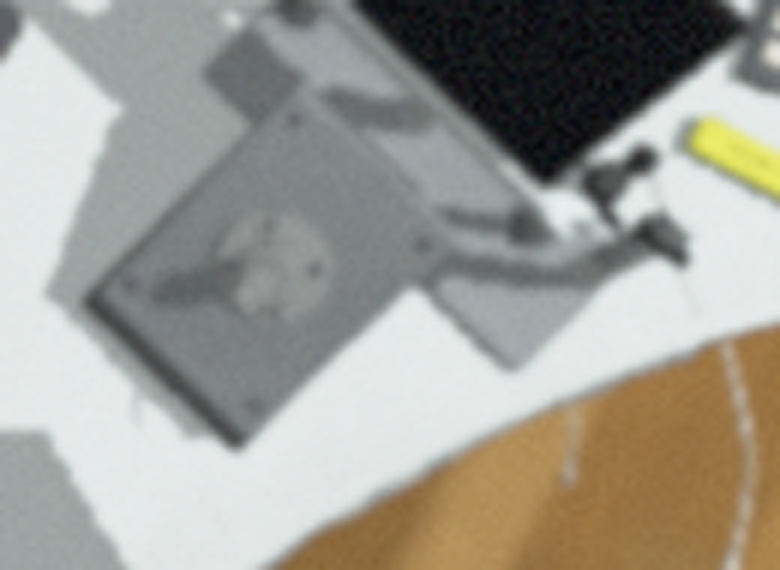

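View pics/crank1.png

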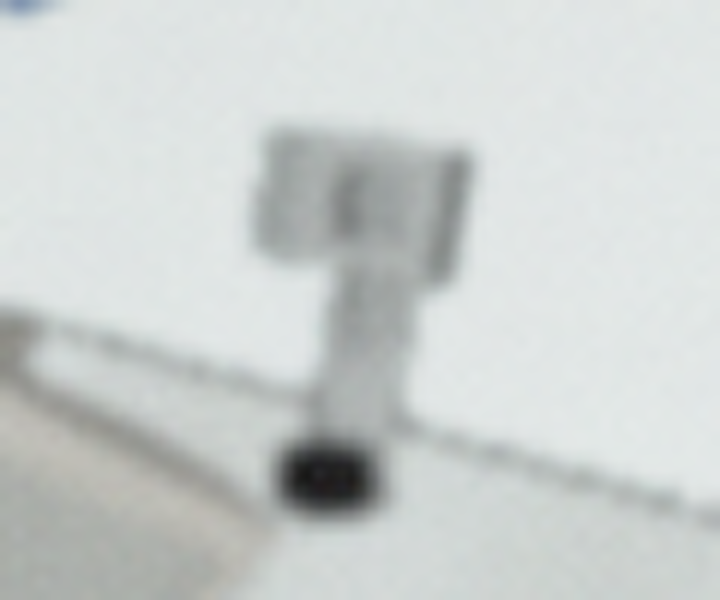

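```bash
python3 - <<'E'
from h import *
np.set_printoptions(precision=4,suppress=True)
f=arm.grab_frame('top')
hub=atz(f,(155+353/12,240+198/12),.03); hub2=atz(f,(183.4,258.1),.015)
kn=atz(f,(155+327/12,240+478/12),.04)
print('hub',hub,hub2,'knob',kn,np.linalg.norm(hub[:2]-kn[:2]),np.degrees(np.arctan2(*(kn-hub)[[1,0]])))
c=lambda x,y:(345+x/6,165+y/6)
# face corners: front-left(90,298) front-right(238,445) z=.043 ; back-left(300,85)? back-right(412,285)
fl,fr=atz(f,c(92,300),.043),atz(f,c(238,440),.043)
print('front',fl,fr,np.linalg.norm(fl-fr))
d=(fr-fl)[:2];d/=np.linalg.norm(d); fw=np.array([-d[1],d[0]]);print('back dir',fw,np.degrees(np.arctan2(fw[1],fw[0])))
o=(fl+fr)[:2]/2+fw*.060; print('stand origin',o)
print('shaft_mid net',atz(f,(388.9,211.5),.107),'expected',np.r_[o-fw*.0155,.107])
print('expected px tip,mid,collar', [np.round((proj(f,np.r_[o-fw*a*.5736,.085+a*.8192])-[345,165])*6) for a in(.037,.027,.012,0)])
print('corners px',[np.round((proj(f,np.r_[o+fw*a+d*b,z])-[345,165])*6) for a,z in((-.06,.043),(.062,.1284)) for b in(-.052,.052)])
E
```

```text
hub [0.3891 0.2475 0.03  ] [0.3852 0.2537 0.015 ] knob [0.3224 0.2505 0.04  ] 0.06679273172031695 177.43601567422076
front [ 0.5044 -0.2589  0.043 ] [ 0.4364 -0.3277  0.043 ] 0.0967086046370988
back dir [ 0.7115 -0.7027] -44.64279042824866
stand origin [ 0.5131 -0.3354]
shaft_mid net [ 0.5055 -0.3308  0.107 ] expected [ 0.5021 -0.3245  0.107 ]
expected px tip,mid,collar [array([244., 293.]), array([250., 287.]), array([259., 277.]), array([265., 269.])]
corners px [array([ 87., 295.]), array([244., 445.]), array([292.,  81.]), array([458., 238.])]
```

>>> carry_out(commands=[[0.4, 0.9, 0.5, 1.4], [1.0, 1.9, 1.0, 2.8], [1.6, 3.0, 1.5, 4.2], [2.2, 4.1, 1.5, 5.6], [2.8, 5.1, 1.5, 7.0], [3.4, 6.1, 1.5, 8.4], [4.0, 7.1, 1.5, 9.8], [4.6, 8.1, 1.5, 11.2], [5.2, 9.1, 1.5, 12.6], [5.7, 10.1, 1.5, 14]], claw=0.3)

```text
t: 2.45
eef_pos: [0.4415, -0.1499, 0.302]
ee_rot: [-3.141, -0.0, -1.437]
force: [0.3, -0.9, -0.1]
width: 0.0614
gripper_force: 0.0
```

>>> carry_out(commands=[[0, 0.9, 0, 1.4], [0, 1.9, 0, 2.8], [-0.1, 2.9, 0, 4.2], [-0.3, 3.9, 0, 5.6], [-0.6, 4.9, -0.4, 7.0], [-1.0, 5.9, -1.0, 8.4], [-1.5, 6.8, -1.8, 9.8], [-2.0, 7.5, -2.6, 11.2], [-2.4, 8.0, -3.2, 12.6], [-2.4, 8.0, -3.4, 13.3]])

```text
t: 3.7
eef_pos: [0.3192, 0.2489, 0.1302]
ee_rot: [3.14, 0.001, -0.043]
force: [-0.5, 0.1, 0.2]
width: 0.0611
gripper_force: 0.0
```

```bash
python3 - <<'E'
from h import *
np.set_printoptions(precision=4,suppress=True)
s=arm.get_state();print(s['eef_pos'],s['ee_rot'],s['q'])
F={n:arm.grab_frame(n) for n in('scene','top')}
f=F['scene']
for q in ['crank_grip','crank_hub','shaft_mid','pointer','mark','stand']:
    for n in F: print(q,n,[(np.round(x['uv'],1),round(x['conf'],2)) for x in arm.mark_of(F[n],q)[:2]])
o=np.array([.5131,-.3354]);fw=np.array([.7115,-.7027])
t=np.r_[o-fw*.0155,.107];print('shaft px',proj(f,t))
im=f['pixels'][...,::-1]; u,v=proj(f,t).astype(int)
a=cv2.resize(im[v-35:v+25,u-30:u+50],(640,480),interpolation=cv2.INTER_CUBIC)
cv2.imwrite('pics/s2.png',a);print(u,v)
E
```

```text
[0.3192 0.2489 0.1302] [ 3.1399  0.0009 -0.0435] [ 1.1557 -0.0046 -0.6863 -0.0003 -0.8909  0.3718]
crank_grip scene [(array([193.1, 370.6]), 0.57)]
crank_grip top [(array([184.1, 279. ]), 0.58)]
crank_hub scene [(array([192.9, 348.8]), 0.57)]
crank_hub top [(array([187.7, 257.2]), 0.62)]
shaft_mid scene [(array([388.1, 198.6]), 0.63)]
shaft_mid top [(array([387.2, 209.2]), 0.36)]
pointer scene [(array([389. , 196.5]), 0.65), (array([436.4, 169.3]), 0.59)]
pointer top [(array([446.1, 202.9]), 0.83)]
mark scene [(array([441.7, 161.1]), 0.64)]
mark top [(array([451.6, 206.4]), 0.87)]
stand scene [(array([385.9, 228. ]), 0.71), (array([435.8, 167. ]), 0.24)]
stand top [(array([386.2, 213. ]), 0.68)]
shaft px [388.347 200.511]
388 200
```

View pics/s2.png

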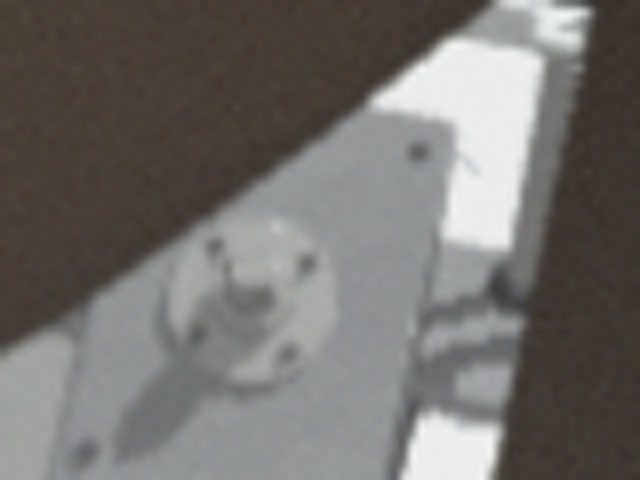

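```bash
python3 - <<'E'
from h import *
np.set_printoptions(precision=4,suppress=True)
F={n:arm.grab_frame(n) for n in('scene','top')}
S,T=F['scene'],F['top']
print('knob',atz(S,(193.1,370.6),.028),atz(S,(197.7,371.4),.028),atz(T,(184.1,279),.028))
print('hub',atz(S,(192.9,348.8),.015),atz(T,(187.7,257.2),.015))
for a,b in(((436.4,169.3),(446.1,202.9)),((441.7,161.1),(451.6,206.4)),((441.7,161.1),(452.1,204.5)),((388.1,198.6),(388,210.4))): print(*tri(ray(S,a),ray(T,b)))
o=np.array([.5131,-.3354]);fw=np.array([.7115,-.7027]);r=np.array([fw[1],-fw[0]])
m=np.r_[o+fw*.115+r*.110,.17];print('scale expected',m[:2])
for z in (.1,.12,.14,.16,.18,.2): print(z,proj(S,np.r_[m[:2],z]),proj(T,np.r_[m[:2],z]))
save(S,'k3',(150,230,325,385),8)
E
```

```text
knob [0.3271 0.2655 0.028 ] [0.3209 0.2578 0.028 ] [0.3248 0.248  0.028 ]
hub [0.3869 0.245  0.015 ] [0.3877 0.2414 0.015 ]
[ 0.5232 -0.4843  0.132 ] 0.004756136302658876
[ 0.5101 -0.4874  0.166 ] 0.0003125561680532509
[ 0.5152 -0.491   0.1614] 0.002396244376024247
[ 0.5087 -0.3284  0.1066] 0.00011254869195805449
scale expected [ 0.5176 -0.4945]
0.1 [437.9945 178.9713] [447.4189 207.0989]
0.12 [439.1777 172.9678] [449.4188 206.0703]
0.14 [440.3788 166.8557] [451.4748 205.013 ]
0.16 [441.598  160.6325] [453.5893 203.9256]
0.18 [442.8355 154.296 ] [455.765  202.8069]
0.2 [444.0915 147.8438] [458.0044 201.6554]
```

View pics/k3.png

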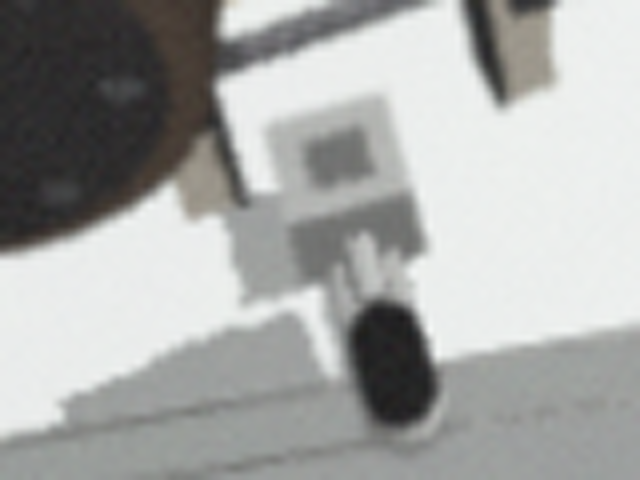

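>>> carry_out(commands=[[0.06, 0.08, -0.6, 0], [0.06, 0.08, -1.2, 0], [0.06, 0.08, -1.8, 0], [0.06, 0.08, -2.1, 0], [0.06, 0.08, -2.3, 0], [0.06, 0.08, -2.3, 0], [0.06, 0.08, -2.3, 0], [0.06, 0.08, -2.3, 0], [0.06, 0.08, -2.3, 0], [0.06, 0.08, -2.3, 0]])

```text
t: 5.75
eef_pos: [0.3238, 0.2524, 0.0168]
ee_rot: [-3.141, -0.0, -0.05]
force: [-0.3, 0.4, -1.0]
width: 0.0615
gripper_force: 0.0
```

>>> carry_out(commands=[[0, 0, 0, 0], [0, 0, 0, 0], [0, 0, 0, 0], [0, 0, 0, 0], [0, 0, 0, 0], [0, 0, 0, 0], [0, 0, 0, 0], [0, 0, 0, 0], [0, 0, 0, 0], [0, 0, 0, 0]], claw=1, force=6)

```text
t: 7.0
eef_pos: [0.3237, 0.2523, 0.0166]
ee_rot: [-3.142, -0.0, -0.05]
force: [0.1, 0.0, 0.6]
width: 0.0195
gripper_force: 6.0
```

>>> carry_out(commands=[[0.05, 0, 0.1, 0], [0.1, 0, 0.2, 0], [0.16, 0, 0.29, 0], [0.22, -0.01, 0.38, 0], [0.29, -0.01, 0.47, 0], [0.37, -0.02, 0.55, 0], [0.45, -0.02, 0.62, 0], [0.53, -0.02, 0.69, 0], [0.62, -0.03, 0.76, 0], [0.71, -0.03, 0.82, 0]])

```text
t: 8.25
eef_pos: [0.3595, 0.2507, 0.0577]
ee_rot: [-3.142, 0.0, -0.05]
force: [0.6, 0.1, -1.8]
width: 0.0196
gripper_force: 6.0
```

```bash
python3 - <<'E'
from h import *
np.set_printoptions(precision=4,suppress=True)
s=arm.get_state();print(s['eef_pos'],s['width'],s['gripper_force'],s['force'])
F={n:arm.grab_frame(n) for n in('scene','top')}
a=cv2.resize(F['scene']['pixels'][315:385,150:230,::-1],(400,350),interpolation=cv2.INTER_CUBIC)
b=cv2.resize(F['top']['pixels'][230:300,145:225,::-1],(400,350),interpolation=cv2.INTER_CUBIC)
cv2.imwrite('pics/t4.png',np.hstack([a,b]))
E
```

```text
[0.3595 0.2507 0.0577] 0.019594542977016172 6.000113655463792 [ 0.6375  0.1047 -1.8184]
```

View pics/t4.png

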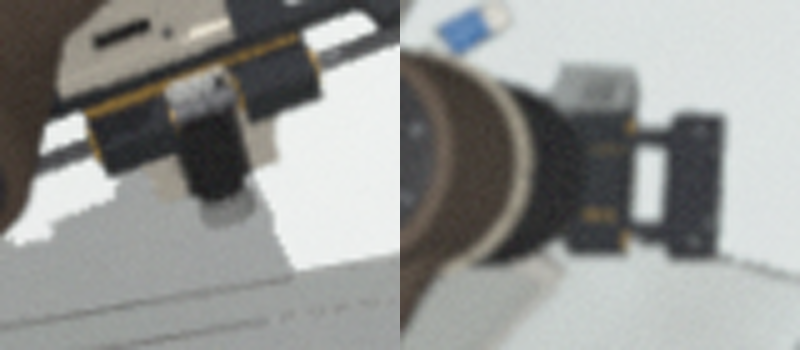

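```bash
python3 - <<'E'
from h import *
f=arm.grab_frame('top')
print(proj(f,[.441,.249,.071]),proj(f,[.421,.249,.025]),proj(f,[.404,.249,0.0]))
g=arm.grab_frame('scene');print('knob bottom tip tilt: ')
# grasp point
G=np.array([.3595,.2507,.0767])
for th in(0,20,35):
    c,s=np.cos(np.radians(th)),np.sin(np.radians(th))
    X=np.array([-c,0.04,s]);Z=np.array([s,0,c])   # crank x to knob, z
    L=lambda x,z:G+X*(x-.066)+Z*(z-.0356)
    for n,p in(('armtip under',L(.076,0)),('knobtop',L(.066,.045)),('hub far top',L(-.017,.03)),('hub near top',L(.017,.03))):
        print(th,n,np.round((proj(g,p)-[150,315])*5),np.round((proj(f,p)-[145,230])*5+[400,0]))
E
```

```text
[180.87243896 237.29214645] [184.42653565 245.53668486] [186.24528552 251.91072411]
knob bottom tip tilt: 
0 armtip under [224. 206.] [585. 201.]
0 knobtop [199. 124.] [568. 181.]
0 hub far top [142.  -0.] [582.  34.]
0 hub near top [167.  58.] [579.  94.]
20 armtip under [232. 219.] [583. 222.]
20 knobtop [196. 119.] [568. 176.]
20 hub far top [159.  51.] [593.  50.]
20 hub near top [178.  90.] [586. 105.]
35 armtip under [236. 223.] [580. 234.]
35 knobtop [195. 117.] [569. 172.]
35 hub far top [175.  95.] [600.  72.]
35 hub near top [188. 117.] [590. 118.]
```

>>> carry_out(commands=[[0.02, 0, 0.01, 0], [0.04, 0, 0.03, 0], [0.06, 0, 0.04, 0], [0.09, 0, 0.06, 0], [0.09, 0, 0.06, 0], [0.09, 0, 0.06, 0], [0.09, 0, 0.06, 0], [0.09, 0, 0.06, 0], [0.09, 0, 0.06, 0], [0.09, 0, 0.06, 0]])

```text
t: 9.7
eef_pos: [0.3637, 0.2507, 0.0606]
ee_rot: [-3.142, 0.0, -0.05]
force: [-0.2, 0.4, -1.9]
width: 0.0194
gripper_force: 6.0
```

>>> carry_out(commands=[[0, 0, 0, 0], [0, 0, 0, 0], [0, 0, 0, 0], [0, 0, 0.2, 0], [0, 0, 0.8, 0], [0, 0, 1.6, 0], [0, 0, 2.5, 0], [0, 0, 3.4, 0], [0, 0, 4.2, 0], [0, 0, 5.0, 0]], claw=1, force=50)

```text
t: 10.95
eef_pos: [0.3633, 0.2502, 0.3128]
ee_rot: [-3.141, -0.0, -0.05]
force: [1.0, 0.9, -2.5]
width: 0.0187
gripper_force: 50.0
```

>>> carry_out(commands=[[0, -0.4, 0, -1.7], [0, -1.0, 0, -3.4], [0, -1.7, 0, -5.1], [0, -2.4, 0, -6.8], [0.2, -3.1, 0, -8.5], [0.4, -3.8, 0, -10.2], [0.6, -4.5, 0, -11.9], [0.8, -5.2, 0, -13.6], [1.0, -5.9, 0, -15.3], [1.2, -6.6, 0, -17]])

```text
t: 12.2
eef_pos: [0.4235, -0.0806, 0.3114]
ee_rot: [-3.141, 0.001, -1.836]
force: [-0.2, 0.2, -1.8]
width: 0.0189
gripper_force: 50.0
```

>>> carry_out(commands=[[0.2, -0.6, 0, -1.7], [0.4, -1.2, 0, -3.4], [0.6, -1.8, 0, -5.1], [0.8, -2.4, 0, -6.8], [1.0, -3.0, 0, -8.5], [1.2, -3.6, 0, -10.2], [1.4, -4.2, 0, -11.9], [1.6, -4.7, 0, -13.6], [1.8, -5.0, 0, -15.3], [1.9, -5.2, 0, -17]])

```text
t: 13.45
eef_pos: [0.5187, -0.3401, 0.3108]
ee_rot: [-3.141, -0.0, 2.666]
force: [-0.3, -0.4, -2.2]
width: 0.019
gripper_force: 50.0
```

>>> carry_out(commands=[[0, 0, 0, -1.0], [0, 0, -0.2, -2.0], [0, 0, -0.5, -2.9], [0, 0, -0.8, -2.9], [0, 0, -1.1, -2.9], [0, 0, -1.3, -2.9], [0, 0, -1.3, -2.9], [0, 0, -1.3, -2.9], [0, 0, -1.3, -2.9], [0, 0, -1.3, -2.9]])

```text
t: 14.7
eef_pos: [0.5189, -0.3393, 0.246]
ee_rot: [3.141, 0.001, 2.369]
force: [-0.4, 0.4, -2.8]
width: 0.0188
gripper_force: 50.0
```

```bash
cat > look.py <<'E'
from h import *
import sys
np.set_printoptions(precision=4,suppress=True)
s=arm.get_state();print(s['eef_pos'],s['ee_rot'],s['force'],s['q'])
F={n:arm.grab_frame(n) for n in('scene','top')}
for q in ['crank_hub','crank_grip','shaft_mid','pointer','mark']:
    for n in F: print(q,n,[(np.round(x['uv'],1).tolist(),round(x['conf'],2)) for x in arm.mark_of(F[n],q)[:3]])
a=cv2.resize(F['scene']['pixels'][150:250,350:430,::-1],(400,500),interpolation=cv2.INTER_CUBIC)
b=cv2.resize(F['top']['pixels'][165:265,350:430,::-1],(400,500),interpolation=cv2.INTER_CUBIC)
cv2.imwrite('pics/'+sys.argv[1],np.hstack([a,b]))
o=np.array([.5131,-.3354]);fw=np.array([.7115,-.7027])
mid=np.r_[.505,-.327,.107]; sh=np.r_[-fw*.5736,.8192]; bk=np.r_[fw*.8192,.5736]
G=s['eef_pos']+[0,0,.019]; H=G-sh*.0206-bk*.066
for n,p in(('mid',mid),('tip',mid+sh*.01),('hubexp',H),('hubtop',H+sh*.015)):
    print(n,p,proj(F['scene'],p),np.round((proj(F['scene'],p)-[350,150])*5),np.round((proj(F['top'],p)-[350,165])*5+[400,0]))
d=H-mid; print('hub-mid along s,b,side',d@sh,d@bk,d@np.r_[-fw[1],fw[0],0])
E
python3 look.py l5.png
```

```text
[ 0.5189 -0.3393  0.246 ] [3.1413 0.0006 2.3693] [-0.4031  0.402  -2.831 ] [-0.2646  0.257  -0.0876  0.0001 -1.2255 -2.0786]
crank_hub scene [([391.0, 174.4], 0.97), ([165.5, 307.1], 0.4)]
crank_hub top [([387.3, 217.8], 0.58)]
crank_grip scene [([394.5, 143.3], 0.65), ([150.2, 347.8], 0.62)]
crank_grip top [([402.7, 197.2], 0.71)]
shaft_mid scene [([390.8, 174.1], 0.75), ([388.4, 199.8], 0.51), ([168.8, 308.1], 0.43)]
shaft_mid top []
pointer scene [([435.7, 169.4], 0.84), ([168.1, 308.8], 0.4)]
pointer top [([449.4, 200.5], 0.37)]
mark scene [([442.2, 164.4], 0.94), ([388.6, 224.6], 0.28)]
mark top [([453.3, 205.2], 0.63)]
mid [ 0.505 -0.327  0.107] [388.5086 199.5171] [193. 248.] [588. 234.]
tip [ 0.5009 -0.323   0.1152] [388.4155 198.4647] [192. 242.] [583. 239.]
hubexp [ 0.4888 -0.3096  0.2102] [390.5306 172.3025] [203. 112.] [587. 239.]
hubtop [ 0.4827 -0.3036  0.2225] [390.4005 170.313 ] [202. 102.] [579. 247.]
hub-mid along s,b,side 0.0981970358497406 0.03977527756209826 0.0009753663550699058
```

View pics/l5.png

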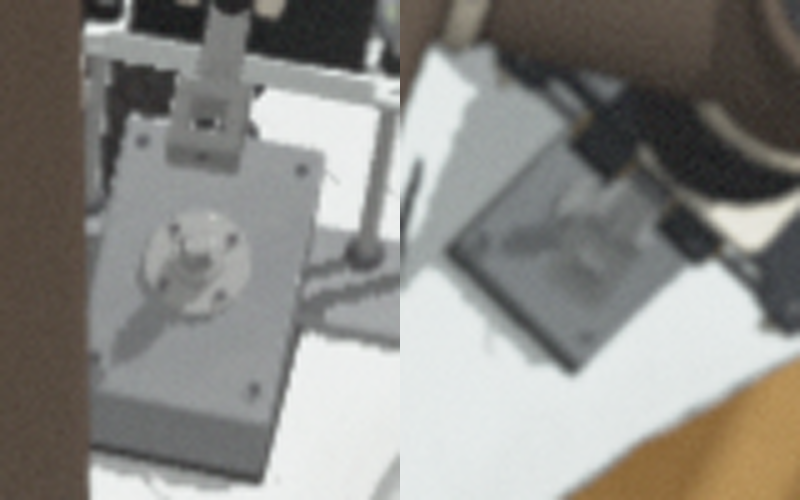

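```bash
python3 - <<'E'
from h import *
np.set_printoptions(precision=4,suppress=True)
S,T=arm.grab_frame('scene'),arm.grab_frame('top')
mh=arm.mark_of(S,'crank_hub')[0]['uv'],arm.mark_of(T,'crank_hub')[0]['uv'];print(mh)
p,e=tri(ray(S,mh[0]),ray(T,mh[1]));print(p,e)
rs=arm.regions_of(S,'crank_hub')[0],arm.regions_of(T,'crank_hub')[0];print(rs[0]['conf'],rs[1]['conf'],rs[0]['uv'],rs[1]['uv'],rs[0]['pixels'].sum(),rs[1]['pixels'].sum())
fw=np.array([.7115,-.7027])
G=arm.get_state()['eef_pos']+[0,0,.019]
for th in(15,20,25,30,35,40):
    c,s=np.cos(np.radians(th)),np.sin(np.radians(th)); sh=np.r_[-fw*s,c];bk=np.r_[fw*c,s]
    H=G-sh*.0206-bk*.066; print(th,H,proj(S,H),proj(T,H), 'top face c',proj(S,H+sh*.015),proj(T,H+sh*.015),'far edge',proj(S,H+sh*.015-bk*.017))
im=T['pixels'].astype(int).sum(2)//3
print(im[205:232,376:400])
E
```

```text
([385.2, 170.7], [382.6, 211.3])
[ 0.4917 -0.2961  0.2179] 0.0006749253590844228
0.8 0.75 [389.9, 165.6] [383.0, 212.7] 459 313
15 [ 0.4771 -0.2982  0.2276] [390.0646 170.5728] [384.009  216.4227] top face c [390.3839 166.5296] [383.8308 216.8133] far edge [388.925  172.3661]
20 [ 0.4796 -0.3006  0.2226] [390.1177 171.3894] [384.6434 215.698 ] top face c [390.324  167.8321] [384.1067 216.4517] far edge [388.8453 174.0291]
25 [ 0.4823 -0.3034  0.218 ] [390.2152 171.9822] [385.4055 214.8464] top face c [390.3084 168.9326] [384.5181 215.9536] far edge [388.8218 175.4348]
30 [ 0.4854 -0.3063  0.2137] [390.3558 172.3495] [386.2887 213.875 ] top face c [390.3367 169.8249] [385.0606 215.3244] far edge [388.8539 176.5758]
35 [ 0.4886 -0.3096  0.2098] [390.5379 172.4915] [387.2858 212.7917] top face c [390.408  170.5045] [385.7289 214.5698] far edge [388.9406 177.4471]
40 [ 0.4921 -0.3131  0.2063] [390.7597 172.4102] [388.3892 211.6049] top face c [390.5213 170.9689] [386.5169 213.6964] far edge [389.0803 178.0464]
[[127 127 129 123 114 109 113 113 109 102 104 108 111 107 108 106 113 112
  11
[... 1949 characters left out ...]
31 130 125 129 127 130 127 129 130 131 128 129 128 127 126 131 127
  128 128 128 127 141 167]
 [129 130 131 133 129 128 131 131 128 130 130 132 128 131 127 131 129 127
  129 130 129 144 168 204]
 [120 129 133 129 128 129 129 129 132 130 129 128 133 127 130 131 127 127
  129 130 146 176 204 222]
 [105 119 128 130 132 130 129 128 132 132 130 129 135 132 131 128 132 131
  133 146 177 208 224 230]
 [ 89 104 118 126 128 132 129 130 128 129 128 129 128 130 132 129 130 131
  147 178 210 225 228 231]
 [ 79  87 105 118 125 129 130 129 131 128 127 127 130 128 132 131 133 148
  177 209 224 229 231 230]
 [ 81  80  85 105 117 129 129 129 130 127 116 119 119 127 127 132 148 175
  207 224 231 230 231 230]]
```

>>> carry_out(commands=[[0.05, -0.05, -0.3, 0], [0.1, -0.1, -0.6, 0], [0.14, -0.16, -0.8, 0], [0.14, -0.16, -1.0, 0], [0.14, -0.16, -1.1, 0], [0.14, -0.16, -1.2, 0], [0.14, -0.16, -1.3, 0], [0.14, -0.16, -1.4, 0], [0.14, -0.16, -1.48, 0], [0.14, -0.16, -1.5, 0]])

```text
t: 16.85
eef_pos: [0.5256, -0.3472, 0.1703]
ee_rot: [-3.141, -0.0, 2.369]
force: [-0.4, -0.4, -2.5]
width: 0.0191
gripper_force: 50.0
```

```bash
python3 look.py l6.png
```

```text
[ 0.5256 -0.3472  0.1703] [-3.1414 -0.0003  2.3691] [-0.3602 -0.4127 -2.5029] [-0.2745  0.3254 -0.1702 -0.     -1.0755 -2.0688]
crank_hub scene []
crank_hub top [([384.1, 222.1], 0.81)]
crank_grip scene [([391.6, 168.8], 0.61)]
crank_grip top [([399.6, 200.1], 0.67)]
shaft_mid scene []
shaft_mid top []
pointer scene [([433.6, 169.1], 0.93), ([362.0, 267.3], 0.25)]
pointer top [([181.0, 206.6], 0.66), ([448.0, 201.3], 0.43)]
mark scene [([441.8, 162.8], 0.85)]
mark top [([455.2, 205.3], 0.63), ([162.2, 238.3], 0.4)]
mid [ 0.505 -0.327  0.107] [388.5086 199.5171] [193. 248.] [588. 234.]
tip [ 0.5009 -0.323   0.1152] [388.4155 198.4647] [192. 242.] [583. 239.]
hubexp [ 0.4955 -0.3175  0.1345] [388.596 194.405] [193. 222.] [579. 244.]
hubtop [ 0.4894 -0.3115  0.1468] [388.4533 192.734 ] [192. 214.] [571. 253.]
hub-mid along s,b,side 0.03025057131920033 0.0048230453777556685 5.884703981355339e-05
```

View pics/l6.png

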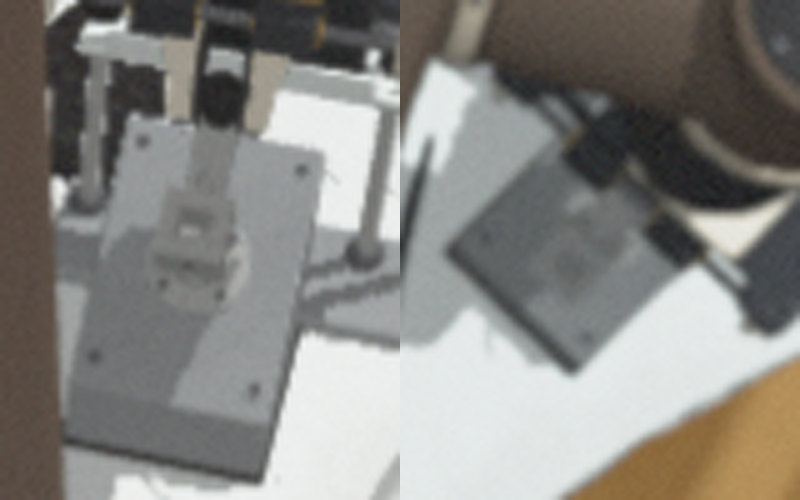

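>>> carry_out(commands=[[0.02, -0.02, -0.03, 0], [0.04, -0.04, -0.07, 0], [0.05, -0.05, -0.1, 0], [0.07, -0.07, -0.13, 0], [0.07, -0.07, -0.13, 0], [0.07, -0.07, -0.13, 0], [0.07, -0.07, -0.13, 0], [0.07, -0.07, -0.13, 0], [0.07, -0.07, -0.13, 0], [0.07, -0.07, -0.13, 0]], force=30)

```text
t: 18.7
eef_pos: [0.5292, -0.3508, 0.1641]
ee_rot: [3.142, 0.0, 2.369]
force: [0.2, 0.1, -1.2]
width: 0.0189
gripper_force: 30.0
```

>>> carry_out(commands=[[0.01, -0.01, -0.02, 0], [0.02, -0.02, -0.04, 0], [0.03, -0.03, -0.06, 0], [0.04, -0.04, -0.08, 0], [0.04, -0.04, -0.08, 0], [0.04, -0.04, -0.08, 0], [0.04, -0.04, -0.08, 0], [0.04, -0.04, -0.08, 0], [0.04, -0.04, -0.08, 0], [0.04, -0.04, -0.08, 0]])

```text
t: 19.95
eef_pos: [0.5315, -0.353, 0.1604]
ee_rot: [3.141, 0.001, 2.369]
force: [0.5, -1.5, 5.5]
width: 0.0192
gripper_force: 30.0
```

>>> carry_out(commands=[[-0.05, -0.045, 0, 0], [-0.11, -0.09, -0.01, 0], [-0.16, -0.135, -0.02, 0], [-0.21, -0.18, -0.02, 0], [-0.27, -0.22, -0.03, 0], [-0.33, -0.25, -0.045, 0], [-0.39, -0.28, -0.06, 0], [-0.45, -0.31, -0.07, 0], [-0.51, -0.34, -0.085, 0], [-0.57, -0.37, -0.1, 0]])

```text
t: 21.2
eef_pos: [0.5025, -0.3719, 0.1555]
ee_rot: [-3.141, 0.001, 2.369]
force: [-0.6, -1.0, 3.8]
width: 0.0195
gripper_force: 30.0
```

>>> carry_out(commands=[[-0.04, -0.02, -0.04, 0], [-0.09, -0.04, -0.06, 0], [-0.14, -0.06, -0.09, 0], [-0.19, -0.075, -0.11, 0], [-0.24, -0.085, -0.14, 0], [-0.29, -0.09, -0.16, 0], [-0.29, -0.09, -0.16, 0], [-0.29, -0.09, -0.16, 0], [-0.29, -0.09, -0.16, 0], [-0.29, -0.09, -0.16, 0]])

```text
t: 22.45
eef_pos: [0.4872, -0.3764, 0.1477]
ee_rot: [-3.14, -0.0, 2.369]
force: [-4.2, -2.4, 9.0]
width: 0.0191
gripper_force: 30.0
```

```bash
python3 look.py l7.png
```

```text
[ 0.4872 -0.3764  0.1477] [-3.1401 -0.0004  2.3691] [-4.1757 -2.4481  8.9991] [-0.3402  0.3228 -0.231   0.0013 -1.0181 -2.0037]
crank_hub scene [([389.0, 195.3], 0.77)]
crank_hub top [([384.1, 212.0], 0.72)]
crank_grip scene [([407.7, 179.6], 0.55)]
crank_grip top []
shaft_mid scene []
shaft_mid top []
pointer scene [([167.1, 307.2], 0.32)]
pointer top []
mark scene [([444.5, 161.7], 0.79)]
mark top []
mid [ 0.505 -0.327  0.107] [388.5086 199.5171] [193. 248.] [588. 234.]
tip [ 0.5009 -0.323   0.1152] [388.4155 198.4647] [192. 242.] [583. 239.]
hubexp [ 0.4572 -0.3467  0.112 ] [406.3941 206.7653] [282. 284.] [627. 319.]
hubtop [ 0.451  -0.3407  0.1243] [406.4421 205.2299] [282. 276.] [620. 328.]
hub-mid along s,b,side 0.01566450441635661 -0.013679632490319905 -0.04763392002252842
```

View pics/l7.png

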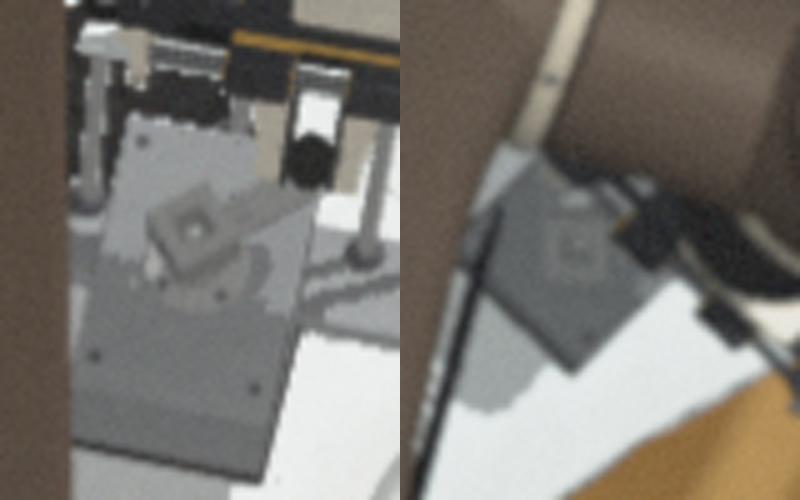

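```bash
cat > circ.py <<'E'
import numpy as np,sys
fw=np.array([.7115,-.7027]);sh=np.r_[-fw*.5736,.8192];bk=np.r_[fw*.8192,.5736];r=np.array([fw[1],-fw[0],0])
K=lambda p:.066*(np.cos(np.radians(p))*bk+np.sin(np.radians(p))*r)/.05
a,b,da,n=map(float,sys.argv[1:5])   # from, to, axial mm down, rows
for i in range(1,int(n)+1):
    t=i/n; print(np.round(K(a+(b-a)*t)-K(a)-sh*da*.02*t,2).tolist()+[0],end=',')
print()
E
python3 circ.py 46 76 0 10; python3 circ.py 46 76 2 10; python3 circ.py 0 0 5 1
python3 -c "
from h import *
T=arm.grab_frame('scene')
im=T['pixels'].astype(int).sum(2)//3
print(im[186:206,378:402])"
```

```text
[-0.06, -0.0, -0.03, 0],[-0.12, -0.0, -0.06, 0],[-0.19, -0.0, -0.09, 0],[-0.25, 0.0, -0.12, 0],[-0.31, 0.01, -0.16, 0],[-0.36, 0.03, -0.19, 0],[-0.42, 0.04, -0.23, 0],[-0.48, 0.06, -0.27, 0],[-0.53, 0.08, -0.3, 0],[-0.58, 0.11, -0.34, 0],
[-0.06, -0.01, -0.03, 0],[-0.12, -0.01, -0.07, 0],[-0.18, -0.01, -0.1, 0],[-0.24, -0.0, -0.14, 0],[-0.3, 0.01, -0.18, 0],[-0.35, 0.02, -0.21, 0],[-0.41, 0.03, -0.25, 0],[-0.46, 0.05, -0.29, 0],[-0.51, 0.07, -0.33, 0],[-0.56, 0.09, -0.38, 0],
[0.04, -0.04, -0.08, 0],
[[152 150 150 153 151 150 154 151 154 150 149 147 139 136 148 153 151 150
  153 153 150 150 147 140]
 [153 154 149 152 153 151 151 153 152 145 136 135 128 129 142 150 153 151
  149 151 143 144 130 128]
 [152 153 150 151 151 149 150 147 142 139 125 126 128 124 135 145 150 151
  139 139 132 133 126 128]
 [149 150 148 149 151 144 141 137 129 126 123 126 123 125 128 138 148 142
  115 123 122 123 124 125]
 [150 151 152 146 143 135 128 125 125 127 124 119 123 126 127 129 139 133
  122 121 121 124 125 125]
 [151 146 144 136 130 122 123 122 124 120 117 108 113 123 124 124 127 125
  119 122 121 1
[... 726 characters left out ...]
42 141 111  88 110 122 125 128 122 121 122 125 123 125 119 112 111
  110 107 122 124 119 116]
 [139 144 152 131  94 100 116 125 123 122 124 124 122 118 118 112 108 101
  104 108 119 126 119 113]
 [128 140 159 148 117  98 104 121 124 124 125 119 115 109 101 103 103 103
  109 112 125 130 116 110]
 [123 151 162 162 134 104 101 111 125 122 118 115 109 105 103 108 104 107
  118 126 129 128 115 114]
 [119 155 165 161 135 111  98 104 116 114 108 103 105 104 104 105 109 120
  126 128 130 128 114 116]
 [119 151 159 153 130 118 104 100 108 105 103 102 102 110 109 114 123 126
  129 130 129 128 116 111]
 [116 135 144 129 114 114 105 100 102 103 105 106 110 113 116 121 128 132
  128 130 127 124 118 115]]
```

>>> carry_out(commands=[[-0.06, -0.01, -0.03, 0], [-0.12, -0.01, -0.07, 0], [-0.18, -0.01, -0.1, 0], [-0.24, 0, -0.14, 0], [-0.3, 0.01, -0.18, 0], [-0.35, 0.02, -0.21, 0], [-0.41, 0.03, -0.25, 0], [-0.46, 0.05, -0.29, 0], [-0.51, 0.07, -0.33, 0], [-0.56, 0.09, -0.38, 0]])

```text
t: 24.35
eef_pos: [0.4594, -0.3719, 0.1282]
ee_rot: [-3.14, -0.0, 2.369]
force: [-5.1, -7.4, 5.1]
width: 0.0192
gripper_force: 30.0
```

>>> carry_out(commands=[[0.0, -0.02, -0.02, 0], [0.0, -0.04, -0.04, 0], [0.01, -0.05, -0.06, 0], [0.02, -0.06, -0.08, 0], [0.03, -0.07, -0.1, 0], [0.04, -0.08, -0.12, 0], [0.04, -0.08, -0.12, 0], [0.04, -0.08, -0.12, 0], [0.04, -0.08, -0.12, 0], [0.04, -0.08, -0.12, 0]], force=20)

```text
t: 25.6
eef_pos: [0.4614, -0.3755, 0.1229]
ee_rot: [-3.141, -0.0, 2.37]
force: [-6.1, -1.6, 10.2]
width: 0.0197
gripper_force: 20.2
```

```bash
cat > st.py <<'E'
from h import *
import sys
np.set_printoptions(precision=4,suppress=True)
fw=np.array([.7115,-.7027]);sh=np.r_[-fw*.5736,.8192];bk=np.r_[fw*.8192,.5736];r=np.array([fw[1],-fw[0],0])
mid=np.r_[.505,-.327,.107]
s=arm.get_state(); G=s['eef_pos']+[0,0,.019]-mid
x,y=G@bk,G@r; print('axial-home mm',1e3*(G@sh-.0206),'bk,r',1e3*x,1e3*y,'phi',np.degrees(np.arctan2(y,x)),'rad',1e3*np.hypot(x,y))
f=s['force']; ph=np.arctan2(y,x); t=-np.sin(ph)*bk+np.cos(ph)*r; ro=np.cos(ph)*bk+np.sin(ph)*r
w=np.r_[0,0,2.]; print('ext axial,tang,radial',(f+w)@sh,(f+w)@t,(f+w)@ro,'t',s['t'])
F={n:arm.grab_frame(n) for n in('scene','top')}
for q in ['crank_hub','crank_grip','pointer','mark']:
    print(q,{n:[(np.round(x['uv'],1).tolist(),round(x['conf'],2)) for x in arm.mark_of(F[n],q)[:2]] for n in F})
E
python3 st.py
```

```text
axial-home mm 6.2426195723361975 bk,r 22.46784168442329 65.1606513915585 phi 70.9754536586806 rad 68.92542636595384
ext axial,tang,radial 11.834005993387931 -2.352251766073235 6.60837519450784 t 25.6
crank_hub {'scene': [([388.1, 197.8], 0.72)], 'top': [([387.7, 214.3], 0.64)]}
crank_grip {'scene': [([415.6, 194.2], 0.8)], 'top': []}
pointer {'scene': [], 'top': []}
mark {'scene': [([442.0, 162.6], 0.7)], 'top': []}
```

>>> carry_out(commands=[[-0.01, -0.02, 0, 0], [-0.02, -0.04, 0, 0], [-0.01, -0.05, -0.02, 0], [0.0, -0.06, -0.04, 0], [0.01, -0.065, -0.06, 0], [0.02, -0.07, -0.08, 0], [0.03, -0.08, -0.1, 0], [0.03, -0.08, -0.1, 0], [0.03, -0.08, -0.1, 0], [0.03, -0.08, -0.1, 0]], force=10)

```text
t: 27.35
eef_pos: [0.4635, -0.3797, 0.1174]
ee_rot: [-3.141, 0.0, 2.369]
force: [-2.8, -0.3, 7.8]
width: 0.0218
gripper_force: 10.4
```

```bash
python3 st.py
```

```text
axial-home mm -0.7900578040493309 bk,r 23.049459105832607 66.61385686155108 phi 70.91356212019672 rad 70.48888913185301
ext axial,tang,radial 9.061484782174402 -3.271461310636888 3.4295389028043393 t 27.35
crank_hub {'scene': [([389.7, 196.1], 0.9)], 'top': [([388.3, 210.8], 0.5)]}
crank_grip {'scene': [([417.0, 196.2], 0.89)], 'top': []}
pointer {'scene': [([168.9, 309.2], 0.21)], 'top': []}
mark {'scene': [], 'top': []}
```

>>> carry_out(commands=[[0, 0, 0, 0], [0, 0, 0, 0], [0, 0, 0, 0], [0, 0, 0.3, 0], [0, 0, 0.8, 0], [0, 0, 1.4, 0], [0.2, 0.3, 1.8, 0], [0.4, 0.7, 1.8, 0], [0.6, 1.0, 1.8, 0], [0.8, 1.2, 1.8, 0]], claw=0.6)

```text
t: 29.1
eef_pos: [0.5042, -0.3185, 0.2075]
ee_rot: [3.141, 0.0, 2.37]
force: [0.1, 0.1, 0.5]
width: 0.0348
gripper_force: 0.0
```

```bash
python3 - <<'E'
from h import *
np.set_printoptions(precision=4,suppress=True)
s=arm.get_state();print(s['eef_pos'],s['force'],s['t'])
S,T=arm.grab_frame('scene'),arm.grab_frame('top')
fw=np.array([.7115,-.7027]);sh=np.r_[-fw*.5736,.8192];bk=np.r_[fw*.8192,.5736];r=np.array([fw[1],-fw[0],0]);mid=np.r_[.505,-.327,.107]
for q in('crank_hub','crank_grip'):
  for n,f in(('S',S),('T',T)): print(q,n,[(np.round(x['uv'],1).tolist(),round(x['conf'],2)) for x in arm.mark_of(f,q)[:2]])
  for x in arm.regions_of(S,q)[:1]:
    vv,uu=np.nonzero(x['pixels']);print('region S',x['conf'],uu.min(),uu.max(),vv.min(),vv.max())
for a in(0,.005,.01,.015):
  for ph in(60,72,84):
    k=.066*(np.cos(np.radians(ph))*bk+np.sin(np.radians(ph))*r)
    print(a,ph,'hub',proj(S,mid+sh*a),proj(T,mid+sh*a),'knob',proj(S,mid+sh*(a+.013)+k),'knobtop',proj(S,mid+sh*(a+.03)+k))
im=S['pixels'].astype(int).sum(2)//3
print(im[180:212,376:426:2])
E
```

```text
[ 0.5042 -0.3185  0.2075] [0.0931 0.1133 0.5419] 29.1
crank_hub S [([391.2, 195.5], 0.74)]
crank_hub T [([386.5, 213.9], 0.43), ([163.3, 236.8], 0.32)]
region S 0.61 382 422 190 207
crank_grip S [([415.0, 192.5], 0.58)]
crank_grip T []
region S 0.76 383 420 190 206
0 60 hub [388.5086 199.5171] [387.5192 211.7046] knob [413.8935 189.6872] knobtop [414.0347 187.7542]
0 72 hub [388.5086 199.5171] [387.5192 211.7046] knob [415.1669 194.9647] knobtop [415.3244 193.0901]
0 84 hub [388.5086 199.5171] [387.5192 211.7046] knob [415.2678 200.4051] knobtop [415.4277 198.5915]
0.005 60 hub [388.4622 198.9927] [387.0408 212.2486] knob [413.9347 189.1234] knobtop [414.0768 187.1769]
0.005 72 hub [388.4622 198.9927] [387.0408 212.2486] knob [415.2129 194.418 ] knobtop [415.3714 192.5302]
0.005 84 hub [388.4622 198.9927] [387.0408 212.2486] knob [415.3144 199.8761] knobtop [415.4754 198.0497]
0.01 60 hub [388.4155 198.4647] [386.5596 212.7957] knob [413.9762 188.5557] knobtop [414.1192 186.5955]
0.01 72 hub [388.4155 198.4647] [386.5596 212.7957] knob [415.2591 193.8674] knobtop [415.4187 191.9664]

[... 3083 characters left out ...]
04 104 121 151 147 145 144 135 119 113
  130 130 155 158 156 153 142]
 [143 112 122  92 107 108 108 110 110 108 124 134 138 133 131 120 116 117
  157 159 161 161 144 140 114]
 [136 112 117  97 122 120 119 118 121 115 129 126 120 118 114 113 113 123
  162 149 145 137 113 111 111]
 [118 110 116 110 129 126 127 129 122 100 128 118 114 116 116 115 115 129
  146 117 116 115 113 113 128]
 [115 113 115 120 131 127 130 130 122  97 125 117 117 111 113 116 111 120
  117 112 109 110 113 128 155]
 [112 115 113 115 124 127 128 129 128 116 121 118 118 118 115 118 113 107
  108 108 117 134 135 156 163]
 [110 113 113 115 119 124 124 127 128 121 114 116 114 116 115 115 106 107
  108 112 141 160 160 164 162]]
```

>>> carry_out(commands=[[-0.2, 0.1, -0.1, 0], [-0.45, 0.29, -0.4, 0], [-0.45, 0.29, -0.8, 0], [-0.45, 0.29, -1.12, 0], [-0.41, 0.25, -1.2, 0], [-0.37, 0.21, -1.29, 0], [-0.33, 0.17, -1.37, 0], [-0.29, 0.13, -1.45, 0], [-0.29, 0.13, -1.45, 0], [-0.29, 0.13, -1.45, 0]], claw=1, force=20)

```text
t: 30.75
eef_pos: [0.4892, -0.3128, 0.1347]
ee_rot: [3.142, 0.0, 2.369]
force: [0.3, 0.1, -0.2]
width: 0.0001
gripper_force: 0.0
```

>>> carry_out(commands=[[0.03, -0.03, -0.05, 0], [0.06, -0.05, -0.11, 0], [0.09, -0.07, -0.16, 0], [0.12, -0.1, -0.22, 0], [0.15, -0.12, -0.28, 0], [0.15, -0.12, -0.28, 0], [0.15, -0.12, -0.28, 0], [0.15, -0.12, -0.28, 0], [0.15, -0.12, -0.28, 0], [0.15, -0.12, -0.28, 0]])

```text
t: 32.0
eef_pos: [0.4959, -0.3167, 0.1203]
ee_rot: [3.141, -0.003, 2.369]
force: [-3.6, 14.1, 9.4]
width: 0.0005
gripper_force: 6.9
```

>>> carry_out(commands=[[0, 0.02, 0, 0], [0, 0.04, -0.02, 0], [0, 0.04, -0.04, 0], [0, 0.04, -0.06, 0], [0, 0.04, -0.08, 0], [0, 0.04, -0.1, 0], [0, 0.04, -0.1, 0], [0, 0.04, -0.1, 0], [0, 0.04, 0.4, 0], [0, 0.04, 1.0, 0]])

```text
t: 33.25
eef_pos: [0.4964, -0.3167, 0.1706]
ee_rot: [-3.141, -0.001, 2.369]
force: [0.1, 0.0, 0.3]
width: 0.0007
gripper_force: 0.0
```

```bash
python3 - <<'E'
from h import *
np.set_printoptions(precision=4,suppress=True)
s=arm.get_state();print(s['eef_pos'],s['force'],s['t'])
S,T=arm.grab_frame('scene'),arm.grab_frame('top')
for q in('crank_hub','crank_grip','pointer','mark'):
  for n,f in(('S',S),('T',T)): print(q,n,[(np.round(x['uv'],1).tolist(),round(x['conf'],2)) for x in arm.mark_of(f,q)[:2]])
im=S['pixels'].astype(int).sum(2)//3
print(im[184:214,376:426:2])
E
```

```text
[ 0.4964 -0.3167  0.1706] [0.0812 0.0425 0.3415] 33.25
crank_hub S [([389.0, 201.2], 0.67)]
crank_hub T []
crank_grip S [([413.5, 195.5], 0.84)]
crank_grip T []
pointer S [([432.8, 168.9], 0.79), ([150.6, 345.2], 0.58)]
pointer T [([448.1, 199.0], 0.82)]
mark S [([415.8, 196.4], 0.72), ([442.9, 160.9], 0.64)]
mark T [([454.2, 203.5], 0.82)]
[[151 150 152 152 147 148  87  65 143 152 147 153 154 151 153 152 146 106
  149 171 227 235 236 234 132]
 [152 152 153 151 150 149 104  85 142 150 155 150 153 149 151 150 148 130
  151 183 212 236 236 230 124]
 [153 154 151 155 152 151 138 125 145 145 150 152 148 151 151 154 152 149
  149 196 230 234 235 228 126]
 [155 152 153 152 151 154 150 150 152 152 152 151 148 150 150 152 153 149
  150 214 235 236 235 226 125]
 [151 151 152 152 154 151 150 152 152 150 151 150 149 149 149 149 152 150
  150 220 235 236 236 223 119]
 [149 148 151 152 149 153 148 150 152 150 146 148 150 149 151 151 151 151
  153 228 229 234 235 220 115]
 [150 152 150 151 152 151 151 154 154 154 149 146 147 148 150 148 149 148
  153 213 189 221 235 217 119]
 [150 151 151 152 155 
[... 1693 characters left out ...]
10 102 120 126 114 113 113 113 113 121
  161 148 146 140 112 113 112]
 [112 111 116 110 112 115 119 121 116  97 128 115 113 113 112 115 116 128
  147 118 109 112 107 111 129]
 [114 111 112 120 126 130 128 130 123  96 125 116 113 112 115 112 110 120
  119 107 111 112 112 130 151]
 [113 115 114 115 124 125 127 126 127 114 120 114 113 115 114 114 110 106
  105 111 112 131 136 157 161]
 [115 111 114 114 117 123 127 128 130 119 115 117 118 116 116 113 108 109
  108 111 140 158 160 163 161]
 [113 113 114 115 115 116 123 121 121 113 116 116 118 116 114 116 104 110
  113 117 165 166 165 165 162]
 [115 110 113 111 113 115 113 112 114 115 116 117 117 116 116 115 102 111
  112 121 162 166 165 164 163]]
```

>>> carry_out(commands=[[-0.1, -0.2, 0.3, 0], [-0.3, -0.5, 0.3, 0], [-0.5, -0.9, 0.3, 0], [-0.66, -1.2, 0.3, 0], [-0.66, -1.2, 0, 0], [-0.66, -1.2, -0.4, 0], [-0.66, -1.2, -0.8, 0], [-0.66, -1.2, -1.06, 0], [-0.66, -1.2, -1.06, 0], [-0.66, -1.2, -1.06, 0]], claw=0.5)

```text
t: 35.0
eef_pos: [0.4641, -0.3769, 0.1181]
ee_rot: [3.142, 0.001, 2.369]
force: [0.5, 0.5, 0.0]
width: 0.0444
gripper_force: 0.0
```

>>> carry_out(commands=[[0, 0, 0, 0], [0, 0, 0, 0], [0, 0, 0, 0], [0, 0, 0, 0], [0, 0, 0, 0], [0, 0, 0, 0], [0, 0, 0, 0], [0, 0, 0, 0], [0, 0, 0, 0], [0, 0, 0, 0]], claw=1, force=15)

```text
t: 36.25
eef_pos: [0.4638, -0.3767, 0.1176]
ee_rot: [3.141, 0.0, 2.369]
force: [2.8, 3.8, 1.6]
width: 0.02
gripper_force: 15.0
```

```bash
python3 st.py; python3 circ.py 72 162 0 10;python3 circ.py 162 252 0 10;python3 circ.py 252 342 0 10;python3 circ.py 342 432 0 10
```

```text
axial-home mm 0.38406271955154436 bk,r 21.57065519221417 64.29500327211568 phi 71.45365216059098 rad 67.81696403690424
ext axial,tang,radial 3.3300684373587064 -2.9149482014275607 -3.9130991114427407 t 36.25
crank_hub {'scene': [([390.8, 195.4], 0.81)], 'top': [([387.9, 212.7], 0.57)]}
crank_grip {'scene': [([415.2, 196.5], 0.64)], 'top': []}
pointer {'scene': [], 'top': []}
mark {'scene': [], 'top': []}
[-0.15, 0.08, -0.12, 0],[-0.28, 0.19, -0.23, 0],[-0.39, 0.32, -0.35, 0],[-0.48, 0.47, -0.47, 0],[-0.53, 0.64, -0.58, 0],[-0.56, 0.81, -0.68, 0],[-0.56, 1.0, -0.77, 0],[-0.52, 1.19, -0.85, 0],[-0.46, 1.38, -0.91, 0],[-0.37, 1.56, -0.95, 0],
[0.11, 0.17, -0.03, 0],[0.25, 0.33, -0.04, 0],[0.4, 0.46, -0.03, 0],[0.57, 0.58, -0.0, 0],[0.75, 0.67, 0.05, 0],[0.94, 0.73, 0.11, 0],[1.13, 0.77, 0.18, 0],[1.32, 0.77, 0.28, 0],[1.5, 0.75, 0.38, 0],[1.66, 0.7, 0.49, 0],
[0.15, -0.08, 0.12, 0],[0.28, -0.19, 0.23, 0],[0.39, -0.32, 0.35, 0],[0.48, -0.47, 0.47, 0],[0.53, -0.64, 0.58, 0],[0.56, -0.81, 0.68, 0],[0.56, -1.0, 0.77, 0],[0.52, -1.19, 0.85, 0],[0.46, -1.38, 0.91, 0],[0.37, -1.56, 0.95, 0],
[-0.11, -0.17, 0.03, 0],[-0.25, -0.33, 0.04, 0],[-0.4, -0.46, 0.03, 0],[-0.57, -0.58, 0.0, 0],[-0.75, -0.67, -0.05, 0],[-0.94, -0.73, -0.11, 0],[-1.13, -0.77, -0.18, 0],[-1.32, -0.77, -0.28, 0],[-1.5, -0.75, -0.38, 0],[-1.66, -0.7, -0.49, 0],
```

>>> carry_out(commands=[[-0.15, 0.08, -0.13, 0], [-0.27, 0.18, -0.25, 0], [-0.38, 0.31, -0.37, 0], [-0.46, 0.45, -0.49, 0], [-0.52, 0.62, -0.61, 0], [-0.54, 0.8, -0.71, 0], [-0.54, 0.98, -0.8, 0], [-0.5, 1.17, -0.88, 0], [-0.44, 1.36, -0.94, 0], [-0.35, 1.54, -0.98, 0]], force=20)

```text
t: 38.0
eef_pos: [0.4455, -0.3006, 0.0691]
ee_rot: [-3.14, 0.0, 2.369]
force: [-2.5, -1.7, 5.2]
width: 0.0193
gripper_force: 20.0
```

```bash
python3 st.py
```

```text
axial-home mm -1.1861233188158598 bk,r -60.728405768255094 23.012243045554666 phi 159.24644555533234 rad 64.94230206222689
ext axial,tang,radial 6.220024248741237 -4.033123139609815 -2.338997221224975 t 38.0
crank_hub {'scene': [([392.9, 197.4], 0.67)], 'top': []}
crank_grip {'scene': [([391.6, 223.4], 0.7)], 'top': []}
pointer {'scene': [([437.6, 166.1], 0.68)], 'top': [([448.6, 198.9], 0.78)]}
mark {'scene': [([445.1, 163.9], 0.66)], 'top': [([453.1, 204.7], 0.58)]}
```

>>> carry_out(commands=[[0.11, 0.17, -0.03, 0], [0.25, 0.33, -0.04, 0], [0.4, 0.46, -0.03, 0], [0.57, 0.58, 0.0, 0], [0.75, 0.67, 0.05, 0], [0.94, 0.73, 0.11, 0], [1.13, 0.77, 0.18, 0], [1.32, 0.77, 0.28, 0], [1.5, 0.75, 0.38, 0], [1.66, 0.7, 0.49, 0]])

```text
t: 39.75
eef_pos: [0.5277, -0.2626, 0.0917]
ee_rot: [-3.141, -0.005, 2.368]
force: [-3.5, 11.6, 2.7]
width: 0.0193
gripper_force: 20.3
```

>>> carry_out(commands=[[0.15, -0.08, 0.12, 0], [0.28, -0.19, 0.23, 0], [0.39, -0.32, 0.35, 0], [0.48, -0.47, 0.47, 0], [0.53, -0.64, 0.58, 0], [0.56, -0.81, 0.68, 0], [0.56, -1.0, 0.77, 0], [0.52, -1.19, 0.85, 0], [0.46, -1.38, 0.91, 0], [0.37, -1.56, 0.95, 0]])

```text
t: 41.0
eef_pos: [0.5501, -0.3428, 0.1419]
ee_rot: [3.139, 0.004, 2.37]
force: [2.3, 4.5, 7.7]
width: 0.0192
gripper_force: 20.0
```

```bash
python3 st.py; python3 - <<'E'
from h import *
S=arm.grab_frame('scene');T=arm.grab_frame('top')
im=S['pixels'].astype(int).sum(2)//3
print(im[150:176,424:454])
for a in range(3):
    F=arm.grab_frame('scene');print([(q,[(np.round(x['uv'],1).tolist(),round(x['conf'],2)) for x in arm.mark_of(F,q)[:1]]) for q in('pointer','mark')])
print(arm.get_state()['t'])
E
```

```text
axial-home mm -1.199143112190111 bk,r 66.25738887765606 -20.452223312327966 phi -17.15432602301291 rad 69.34215903259916
ext axial,tang,radial 8.821291944628705 -3.34245774767621 5.478426320031341 t 41.0
crank_hub {'scene': [([389.3, 199.0], 0.82)], 'top': [([388.5, 215.3], 0.76)]}
crank_grip {'scene': [([384.5, 174.3], 0.89)], 'top': [([394.6, 192.3], 0.77)]}
pointer {'scene': [([437.2, 164.5], 0.82)], 'top': [([449.4, 201.2], 0.91)]}
mark {'scene': [([443.5, 163.6], 0.77)], 'top': [([452.8, 205.2], 0.66)]}
[[ 68  63  64  65  68  75 102 118 119 133 150 156 152 148 154 146 145 155
  158 161 160 159 162 176 211 233 236 236 235 238]
 [ 69  64  64  66  68  81 104 117 119 138 157 163 163 163 167 165 155 154
  156 149 150 153 154 158 181 231 237 236 236 236]
 [ 64  65  73  80  72  85 107 119 120 131 153 167 169 167 167 169 156 143
  139 140 151 155 154 152 149 214 234 235 236 237]
 [ 69  65  74  80  71  92 107 120 119 111 124 151 166 168 165 173 148 135
  126 138 149 154 151 150 130 167 229 238 236 236]
 [ 79  69  71  69  69  85 107 115 117  93  94 134 152 152 148 145 147 141
  128 145 15
[... 2196 characters left out ...]
7 145 106  92 106 105 118 126 140 153 144
  150 151 141 136 126 121 126 128 127 124 123 119]
 [234 209 128 118 125 167 220 209 162 131  92 100 125 144 141 148 158 156
  157 151 130 122 118 121 123 120 122 121 123 123]
 [229 191 125 119 128 177 223 219 173 143 108  97 116 122 127 147 161 158
  159 144 123 118 116 113 107 108 106 107 105 102]
 [226 184 125 120 128 188 232 233 209 165 128  90 113 131 143 157 159 158
  157 127 102  94  95  95  92  96  91  95  95  97]]
[('pointer', [([436.9, 164.6], 0.86)]), ('mark', [([442.9, 162.9], 0.57)])]
[('pointer', [([437.4, 163.2], 0.71)]), ('mark', [([443.3, 162.8], 0.9)])]
[('pointer', [([435.9, 165.8], 0.65)]), ('mark', [([443.9, 161.9], 0.6)])]
42.05
```

```bash
python3 - <<'E'
from h import *
np.set_printoptions(linewidth=200)
A=cv2.imread('pics/scene0.png').astype(int).sum(2)//3
print(A[152:176,428:454])
S=arm.grab_frame('scene');T=arm.grab_frame('top')
fw=np.array([.7115,-.7027]);r=np.array([fw[1],-fw[0]])
t=cv2.imread('pics/top0.png').astype(int).sum(2)//3; t2=T['pixels'].astype(int).sum(2)//3
print(t[194:212,440:460]);print(t2[194:212,440:460])
m=np.array([.5131,-.3354])+fw*.115+r*.11
for dz in(.13,.145,.155,.16): 
  for d in(0,.008,.016,.024): print(dz,d,np.round(proj(S,np.r_[m-r*d,dz]),1),np.round(proj(T,np.r_[m-r*d,dz]),1))
E
```

```text
[[ 47  48  48  49  52  55  62  64  71 125 159 164 155 143 135 139 150 150 153 154 148 212 234 235 236 236]
 [ 42  47  49  46  47  55  63  63  83 133 160 168 150 130 126 140 151 153 153 151 127 170 230 234 236 236]
 [ 48  47  47  46  54  59  59  67  90 133 145 148 146 138 131 144 154 154 151 136 113 129 209 231 235 237]
 [ 49  49  42  49  60  63  63  79 148 194 177 140 144 134 122 132 139 149 150 121  93 113 160 216 234 235]
 [ 49  48  48  46  58  65  66  86 184 223 214 158 137 138 134 139 136 148 148 105  87  96 128 188 232 235]
 [ 50  48  50  48  61  64  66  90 159 188 182 152 132 132 133 147 148 153 145 110  94  95 110 155 210 234]
 [ 47  48  50  54  61  62  67  87 129 164 167 145 128 131 142 150 155 153 144 109  94  94  98 116 164 230]
 [ 48  48  50  57  60  65  69 101 143 194 177 147 141 139 149 150 155 155 141  99  94  98  92  97 132 208]
 [ 46  49  51  57  63  65  88 122 138 192 166 109 101 106 123 134 149 148 117  88  84  91  88  99 120 165]
 [ 51  51  57  61  62  67  90 118 119 139 112  67  56  66  76  87  97 107  81  65  66  74  82  94 104 131]
 [ 52  53  60  65  62  74 121 
[... 4374 characters left out ...]

 [114 111 112 114 118 133 163 189 213 223 228 232 232 231 233 232 231 227 221 223]]
0.13 0 [439.8 169.9] [450.4 205.5]
0.13 0.008 [436.7 169.4] [448.3 203.5]
0.13 0.016 [433.7 168.8] [446.1 201.5]
0.13 0.024 [430.6 168.3] [444.  199.4]
0.145 0 [440.7 165.3] [452.  204.7]
0.145 0.008 [437.6 164.8] [449.8 202.7]
0.145 0.016 [434.5 164.2] [447.6 200.6]
0.145 0.024 [431.5 163.7] [445.5 198.6]
0.155 0 [441.3 162.2] [453.1 204.2]
0.155 0.008 [438.2 161.6] [450.9 202.1]
0.155 0.016 [435.1 161.1] [448.7 200.1]
0.155 0.024 [432.  160.5] [446.5 198. ]
0.16 0 [441.6 160.6] [453.6 203.9]
0.16 0.008 [438.5 160.1] [451.4 201.8]
0.16 0.016 [435.4 159.5] [449.2 199.8]
0.16 0.024 [432.3 159. ] [447.  197.7]
```

```bash
python3 circ.py 343 383 0 6
```

```text
[-0.08, -0.13, 0.02, 0],[-0.18, -0.25, 0.03, 0],[-0.29, -0.36, 0.03, 0],[-0.4, -0.45, 0.02, 0],[-0.53, -0.54, 0.0, 0],[-0.66, -0.61, -0.03, 0],
```

>>> carry_out(commands=[[-0.08, -0.13, 0.02, 0], [-0.18, -0.25, 0.03, 0], [-0.29, -0.36, 0.03, 0], [-0.4, -0.45, 0.02, 0], [-0.53, -0.54, 0, 0], [-0.66, -0.61, -0.03, 0], [-0.66, -0.61, -0.03, 0], [-0.66, -0.61, -0.03, 0], [-0.66, -0.61, -0.03, 0], [-0.66, -0.61, -0.03, 0]])

```text
t: 43.4
eef_pos: [0.5164, -0.3744, 0.1407]
ee_rot: [3.141, 0.004, 2.37]
force: [-0.9, -0.3, 9.0]
width: 0.0194
gripper_force: 20.0
```

```bash
python3 st.py; python3 - <<'E'
from h import *
np.set_printoptions(linewidth=200)
S=arm.grab_frame('scene')
im=S['pixels'].astype(int).sum(2)//3
print(im[150:170,428:452])
print([(q,[(np.round(x['uv'],1).tolist(),round(x['conf'],2)) for x in arm.mark_of(S,q)[:1]]) for q in('pointer','mark')])
E
```

```text
axial-home mm -1.188670920282478 bk,r 64.21857595175163 25.698484504221003 phi 21.809911122320955 rad 69.16962919580082
ext axial,tang,radial 9.232826282902218 -1.4289852526123386 5.863473551707417 t 43.4
crank_hub {'scene': [([390.7, 197.4], 0.81)], 'top': [([386.7, 212.5], 0.56)]}
crank_grip {'scene': [([404.8, 176.6], 0.84)], 'top': [([407.9, 204.4], 0.79)]}
pointer {'scene': [([436.1, 164.4], 0.92), ([166.4, 307.6], 0.5)], 'top': []}
mark {'scene': [([443.5, 161.9], 0.91), ([389.0, 196.2], 0.43)], 'top': [([453.0, 203.8], 0.64)]}
[[150 118  76  66  68  67  67  65  68  65  66  67  67  69  69  68  70  70  68  70  75 134 230 234]
 [172 121  74  70  69  64  66  67  66  67  69  68  69  69  72  71  64  68  68  71  82 149 230 237]
 [156 115  73  68  66  70  66  67  67  66  68  71  67  68  68  69  66  67  71  72  86 164 231 235]
 [130  92  72  66  66  69  66  68  69  68  69  69  67  69  70  69  69  70  68  72  80 151 228 235]
 [121  84  64  67  67  69  70  70  70  69  67  72  69  70  67  68  71  69  70  68  73 123 211 233]
 [ 84  69  64  68  65  67  67  68  68  68  68  66  68  70  70  67
[... 796 characters left out ...]
  56  58  54  56  63  88  96]
 [137 152 163 166 152 191 227 224 201 160 116 113 122 122 116  95  72  66  84  91  90 101 107 103]
 [ 91  96 104 106 102 122 148 146 143 129 120 134 146 146 146 137 120 121 177 197 199 170 121  99]
 [ 87  92  89  92  88  91  96  93  99 111 109 125 144 153 151 149 148 149 204 226 227 211 133  94]
 [ 87  88  81  82  82  83  92  97  96  96  95 117 142 153 152 152 151 146 170 191 204 185 135 104]
 [110 105 100  89  76  83  86  86  86  86  88 121 146 154 156 159 156 144 135 159 182 183 169 133]
 [119 119 130 118  88  90 104 103 111 106 101 133 150 154 156 164 191 182 139 163 213 225 224 185]]
[('pointer', [([437.6, 162.2], 0.81)]), ('mark', [([442.4, 162.1], 0.63)])]
```

```bash
python3 - <<'E'
from h import *
np.set_printoptions(precision=4,suppress=True)
S=arm.grab_frame('scene');T=arm.grab_frame('top')
for n,a,b in(('ptr343',(436,161.3),(448.2,200.3)),('ptr0',(435,167.2),(446,200)),('clip',(443,162.4),(451.7,203.3)),('clip2',(441,162),(451.2,203)),('nets ptr343',(436.9,164.5),(449.4,201.2)),('nets mark',(443.4,162.6),(453,204.9))): print(n,*tri(ray(S,a),ray(T,b)))
t2=T['pixels'].astype(int).sum(2)//3;print(t2[194:208,442:458])
E
```

```text
ptr343 [ 0.5273 -0.4828  0.1555] 0.002849588045470509
ptr0 [ 0.5305 -0.4842  0.1339] 0.005980759381523716
clip [ 0.5175 -0.4945  0.1546] 0.008606995286530559
clip2 [ 0.5193 -0.4914  0.1557] 0.005012456771867899
nets ptr343 [ 0.5271 -0.4889  0.1432] 0.0014961328718051082
nets mark [ 0.5143 -0.4959  0.1555] 0.004342962592131786
[[ 96  91  87  78  76  78  73  72  77  74  70  74  72  76  76  79]
 [ 95  94  98  94  95  91  87  86  80  76  79  80  82  81  87  89]
 [ 82  87  94  98  99  99  95  96  94  94  97  97 100  96  96  99]
 [ 67  72  78  84  88  90  94  93 102  98  99 101 104 102  99 103]
 [ 54  56  61  66  70  75  79  84  88  88  88  89  92  89  92  91]
 [ 51  55  53  57  58  61  62  63  68  68  72  74  70  71  86 113]
 [ 48  50  48  50  54  54  52  55  54  53  56  64  69  73 107 153]
 [ 50  51  50  50  51  47  52  52  52  63  73  85  92  96 122 167]
 [ 54  53  50  52  51  54  52  64  74  94 107 111 114 111 115 148]
 [ 52  50  52  53  54  64  77  94 117 132 127 119 109 110 109 121]
 [ 52  56  61  66  79  95 116 139 152 148 125  95  91  99 108 114]
 [ 72  80  94 109 121 133 150 155 151 131 107  78  62  79  95 104]
 [118 121 135 145 146 143 139 135 126 115 105  90  80  76  79  89]
 [147 140 136 138 131 125 115 118 114 116 125 135 133 119  94  71]]
```

```bash
python3 circ.py 22 47 0 5; python3 -c "
exec(open('circ.py').read().split('a,b,da')[0]) if 0 else None"; python3 - <<'E'
import numpy as np
fw=np.array([.7115,-.7027]);sh=np.r_[-fw*.5736,.8192]
for d in(10,20,30,40,50,70):print(d,np.round(sh*d/50,2))
E
```

```text
[-0.1, -0.05, -0.03, 0],[-0.2, -0.09, -0.06, 0],[-0.31, -0.12, -0.1, 0],[-0.41, -0.14, -0.14, 0],[-0.52, -0.15, -0.19, 0],
10 [-0.08  0.08  0.16]
20 [-0.16  0.16  0.33]
30 [-0.24  0.24  0.49]
40 [-0.33  0.32  0.66]
50 [-0.41  0.4   0.82]
70 [-0.57  0.56  1.15]
```

>>> carry_out(commands=[[-0.1, -0.05, -0.03, 0], [-0.2, -0.09, -0.06, 0], [-0.31, -0.12, -0.1, 0], [-0.41, -0.14, -0.14, 0], [-0.52, -0.15, -0.19, 0], [-0.52, -0.15, -0.19, 0], [-0.52, -0.15, -0.19, 0], [-0.52, -0.15, -0.19, 0], [-0.49, -0.14, -0.17, 0], [-0.47, -0.14, -0.16, 0]])

```text
t: 45.4
eef_pos: [0.4916, -0.3814, 0.1321]
ee_rot: [-3.141, 0.002, 2.369]
force: [-3.0, -2.9, 6.2]
width: 0.019
gripper_force: 20.0
```

>>> carry_out(commands=[[0, 0, 0, 0], [0, 0, 0.01, 0], [-0.04, 0.04, 0.08, 0], [-0.08, 0.08, 0.16, 0], [-0.12, 0.12, 0.24, 0], [-0.16, 0.16, 0.33, 0], [-0.2, 0.2, 0.41, 0], [-0.24, 0.24, 0.49, 0], [-0.28, 0.28, 0.58, 0], [-0.33, 0.32, 0.66, 0]], force=55)

```text
t: 46.65
eef_pos: [0.4744, -0.364, 0.1642]
ee_rot: [-3.142, -0.0, 2.369]
force: [0.2, 0.2, -1.7]
width: 0.0187
gripper_force: 55.0
```

```bash
python3 st.py
```

```text
axial-home mm 39.426233863674675 bk,r 47.19892772567662 47.80357634673382 phi 45.36465719136428 rad 67.17827543180647
ext axial,tang,radial 0.2987966587591081 -0.30648575029116726 -0.07833428292259942 t 46.65
crank_hub {'scene': [], 'top': [([407.2, 242.9], 0.65)]}
crank_grip {'scene': [([411.4, 179.0], 0.65), ([423.9, 206.1], 0.3)], 'top': []}
pointer {'scene': [([167.0, 308.4], 0.68)], 'top': []}
mark {'scene': [([443.4, 163.7], 0.69)], 'top': []}
```

>>> carry_out(commands=[[-0.1, 0.1, 0.6, 0], [-0.2, 0.2, 1.4, 0], [-0.3, 0.4, 2.2, 1.5], [-0.4, 0.8, 2.9, 3.2], [-0.5, 1.5, 2.9, 4.9], [-0.6, 2.3, 2.9, 6.6], [-0.7, 3.2, 2.9, 8.3], [-0.8, 4.1, 2.9, 10], [-0.9, 5.0, 2.9, 11.7], [-1.0, 5.9, 2.9, 13.4]])

```text
t: 48.4
eef_pos: [0.4242, -0.068, 0.3092]
ee_rot: [-3.142, 0.001, -2.505]
force: [-0.1, -0.3, -1.7]
width: 0.0184
gripper_force: 55.0
```

>>> carry_out(commands=[[0, 0.7, 0, 1.7], [-0.1, 1.4, 0, 3.4], [-0.2, 2.1, 0, 5.1], [-0.3, 2.8, 0, 6.8], [-0.4, 3.5, 0, 8.5], [-0.6, 4.2, 0, 10.2], [-0.8, 4.9, 0, 11.9], [-1.0, 5.5, 0, 13.6], [-1.1, 6.0, 0, 15.3], [-1.2, 6.3, 0, 17]])

```text
t: 49.65
eef_pos: [0.3643, 0.2468, 0.309]
ee_rot: [3.142, 0.0, -0.724]
force: [-0.1, 0.6, -1.6]
width: 0.0187
gripper_force: 55.0
```

>>> carry_out(commands=[[0, 0.08, 0, 1.6], [0, 0.08, -0.4, 3.2], [0, 0.08, -0.9, 4.8], [0, 0.08, -1.5, 6.4], [0, 0.08, -2.2, 6.4], [0, 0.08, -2.9, 6.4], [0, 0.08, -3.5, 6.4], [0, 0.08, -3.9, 6.4], [0, 0.08, -4.1, 6.4], [0, 0.08, -4.1, 6.4]])

```text
t: 50.9
eef_pos: [0.3647, 0.2496, 0.1039]
ee_rot: [3.141, 0.0, -0.06]
force: [-0.1, 0.7, -1.8]
width: 0.0191
gripper_force: 55.0
```

```bash
python3 - <<'E'
from h import *
np.set_printoptions(precision=4,suppress=True,linewidth=200)
s=arm.get_state();print(s['eef_pos'],s['force'],s['t'])
S=arm.grab_frame('scene');T=arm.grab_frame('top')
for q in('crank_hub','crank_grip','pointer','mark'):
  for n,f in(('S',S),('T',T)): print(q,n,[(np.round(x['uv'],1).tolist(),round(x['conf'],2)) for x in arm.mark_of(f,q)[:2]])
G=s['eef_pos']+[0,0,.019]
for th in(15,25,35,45,55):
    c,q=np.cos(np.radians(th)),np.sin(np.radians(th));X=np.array([-c,.04,q]);Z=np.array([q,0,c])
    H=G+X*-.066+Z*-.0206; print(th,H,proj(S,H),proj(T,H),'low edge z',(H-X*.017-Z*.015)[2])
im=S['pixels'].astype(int).sum(2)//3;print(im[150:172,428:450])
t2=T['pixels'].astype(int).sum(2)//3;print(t2[194:208,442:458])
E
```

```text
[0.3647 0.2496 0.1039] [-0.0948  0.6622 -1.8336] 50.9
crank_hub S [([183.7, 325.5], 0.69)]
crank_hub T [([181.5, 249.8], 0.51)]
crank_grip S [([187.2, 328.0], 0.59)]
crank_grip T []
pointer S []
pointer T [([449.2, 199.0], 0.66)]
mark S []
mark T [([453.3, 201.7], 0.89)]
15 [0.4231 0.2469 0.0859] [180.6499 317.0172] [180.3146 243.2843] low edge z 0.06700947450131407
25 [0.4158 0.2469 0.0763] [182.6189 322.2847] [181.0689 246.1489] low edge z 0.055536541717731334
35 [0.4069 0.2469 0.0681] [184.7322 327.6542] [181.6918 249.5015] low edge z 0.04610975766688919
45 [0.3968 0.2469 0.0616] [186.9358 332.9886] [182.1682 253.2447] low edge z 0.03901555041198959
55 [0.3856 0.2469 0.057 ] [189.1736 338.1517] [182.487  257.2752] low edge z 0.03446947385063056
[[46 44 49 43 37 47 42 41 41 49 44 41 41 47 42 42 44 44 45 43 44 45]
 [42 41 43 45 42 50 45 41 45 43 47 44 42 46 42 43 39 41 45 44 42 45]
 [43 41 45 44 42 43 42 42 43 43 41 42 41 42 43 39 40 39 41 43 47 43]
 [43 45 43 40 44 43 46 46 46 42 42 40 47 42 41 39 40 38 40 42 42 45]
 [43 42 42 42 43 42 43 41 41 42 44 43 43 40 40 43 39 43 43 43 44 4
[... 1415 characters left out ...]
 211 221 214 209 215 225 228]
 [230 230 227 218 169 104  82 136 193 222 224 221 211 209 221 224]
 [232 232 228 221 184 118  85 119 174 213 219 213 194 187 209 224]
 [231 230 227 219 196 153 113 104 136 168 173 168 155 152 183 216]
 [227 225 221 220 218 202 166 124 103 107 112 112 112 112 142 183]
 [219 214 215 219 224 220 197 150  97  66  70  80  89  95 114 148]
 [188 189 194 208 218 208 184 144  96  49  43  62  83  94 100 120]
 [163 166 170 179 182 168 145 112  81  57  46  58  76  94 103 110]
 [153 152 143 138 132 122 107  92  86  79  77  61  61  76  91  98]
 [142 129 113 105  99  95  90  94  98  97  95  88  75  66  79  80]
 [126 107  93  89  85  86  92  98 106 110 124 130 130 114  88  71]]
```

>>> carry_out(commands=[[-0.05, 0, -0.2, 0], [-0.1, 0, -0.4, 0], [-0.16, 0, -0.6, 0], [-0.16, 0, -0.75, 0], [-0.16, 0, -0.86, 0], [-0.16, 0, -0.86, 0], [-0.16, 0, -0.86, 0], [-0.16, 0, -0.86, 0], [-0.16, 0, -0.86, 0], [-0.16, 0, -0.86, 0]])

```text
t: 52.65
eef_pos: [0.3567, 0.2498, 0.0612]
ee_rot: [-3.141, -0.0, -0.06]
force: [-0.3, -0.3, -1.5]
width: 0.0188
gripper_force: 55.0
```

>>> carry_out(commands=[[0, 0, 0, 0], [0, 0, 0, 0], [0, 0, 0, 0], [-0.09, 0, -0.07, 0], [-0.18, 0, -0.14, 0], [-0.27, 0.01, -0.21, 0], [-0.36, 0.01, -0.29, 0], [-0.44, 0.02, -0.37, 0], [-0.51, 0.02, -0.45, 0], [-0.57, 0.03, -0.53, 0]], force=6)

```text
t: 53.9
eef_pos: [0.328, 0.2512, 0.0343]
ee_rot: [3.142, -0.0, -0.06]
force: [0.2, 0.1, 0.1]
width: 0.0193
gripper_force: 6.0
```

>>> carry_out(commands=[[-0.04, 0, -0.07, 0], [-0.08, 0, -0.15, 0], [-0.12, 0, -0.23, 0], [-0.15, 0, -0.31, 0], [-0.17, 0, -0.36, 0], [-0.17, 0, -0.36, 0], [-0.17, 0, -0.36, 0], [-0.17, 0, -0.36, 0], [-0.17, 0, -0.36, 0], [-0.17, 0, -0.36, 0]])

```text
t: 55.15
eef_pos: [0.3197, 0.2512, 0.0166]
ee_rot: [-3.142, 0.0, -0.061]
force: [-2.1, 0.0, 3.2]
width: 0.0196
gripper_force: 6.0
```

>>> carry_out(commands=[[0, 0, 0, 0], [0, 0, 0, 0], [0, 0, 0, 0], [0, 0, 0, 0], [0, 0, 0.3, 0], [0, 0, 0.8, 0], [0, 0, 1.5, 0], [0, 0, 2.3, 0], [0, 0, 3.1, 0], [0, 0, 4.0, 0]], claw=0.3)

```text
t: 56.4
eef_pos: [0.3194, 0.2507, 0.2178]
ee_rot: [3.141, 0.0, -0.061]
force: [0.9, 1.2, -0.6]
width: 0.0612
gripper_force: 0.0
```

```bash
python3 - <<'E'
from h import *
np.set_printoptions(precision=4,suppress=True,linewidth=200)
s=arm.get_state();print(s['eef_pos'],s['force'],s['t'])
S=arm.grab_frame('scene');T=arm.grab_frame('top')
for q in('crank_hub','crank_grip','pointer','mark'):
  for n,f in(('S',S),('T',T)): print(q,n,[(np.round(x['uv'],1).tolist(),round(x['conf'],2)) for x in arm.mark_of(f,q)[:2]])
print('home hub px',proj(S,[.387,.248,.015]),proj(T,[.387,.248,.015]),'knob',proj(S,[.323,.251,.028]))
im=S['pixels'].astype(int).sum(2)//3;print(im[335:380,180:212:2])
E
```

```text
[0.3194 0.2507 0.2178] [ 0.8642  1.2308 -0.6442] 56.4
crank_hub S [([190.7, 350.7], 0.63)]
crank_hub T [([181.0, 261.1], 0.62)]
crank_grip S [([196.8, 371.8], 0.85)]
crank_grip T []
pointer S []
pointer T [([451.9, 200.5], 0.9)]
mark S [([443.8, 161.5], 0.77)]
mark T [([454.4, 201.4], 0.9)]
home hub px [191.5803 349.3316] [185.3862 257.4761] knob [200.4266 369.2594]
[[237 237 237 236 235 236 235 236 236 237 237 237 237 238 238 238]
 [237 235 237 236 237 237 235 235 236 237 236 235 237 237 237 238]
 [236 237 237 236 236 237 236 236 235 237 235 238 237 237 236 237]
 [236 236 237 237 236 237 236 231 221 237 236 236 237 238 237 238]
 [236 237 236 236 237 236 224 209 196 234 236 236 237 237 237 238]
 [236 237 235 235 233 223 199 185 186 235 236 237 236 237 238 237]
 [237 235 235 234 207 195 184 180 184 225 237 237 236 237 236 237]
 [235 235 224 207 186 183 178 177 179 209 236 236 237 238 237 238]
 [236 223 195 182 180 178 153 151 178 193 236 237 237 236 238 238]
 [235 202 182 181 177 149 126 126 179 189 233 235 238 237 237 237]
 [235 193 180 174 145 123 115 118 175 184 225 237 237 237 237
[... 1584 characters left out ...]
  49  47  49  54 133 189 170]
 [236 235 235 237 235 235 216 156 113  45  47  48  49  82 162 162]
 [236 236 235 236 234 233 219 156 112  44  44  51  43  62 157 157]
 [235 234 234 225 214 208 185 148 120  44  41  39  42  51 151 158]
 [231 215 206 191 176 165 159 152 131  51  38  38  42  46 150 157]
 [190 173 166 164 161 156 153 156 146  62  43  41  40  39 158 159]
 [163 160 159 157 157 157 158 157 153  74  42  41  41  36 166 158]
 [156 158 155 156 156 155 156 158 153  90  40  37  41  42 175 155]
 [157 159 157 155 157 156 158 157 156 101  39  35  37  64 180 158]
 [155 157 156 160 157 158 155 154 155 118  48  38  40 112 170 158]
 [155 156 153 157 158 156 154 152 146 124  87  57  78 161 149 157]]
```

```bash
python3 - <<'E'
from h import *
np.set_printoptions(precision=4,suppress=True,linewidth=200)
S=arm.grab_frame('scene');T=arm.grab_frame('top')
im=S['pixels'].astype(int).sum(2)//3;print(im[148:172,424:450])
t2=T['pixels'].astype(int).sum(2)//3;print(t2[194:206,442:458])
E
```

```text
[[ 65  60  64  64  65  61  64  62  65  61  62  61  62  61  62  62  64  62  63  62  64  61  65  64  60  62]
 [ 64  63  65  66  62  64  61  62  62  63  63  63  60  63  67  62  62  64  60  62  62  63  64  61  63  61]
 [ 62  64  64  64  61  61  64  59  63  64  62  64  67  65  62  59  62  63  63  62  58  60  62  65  61  65]
 [ 66  65  61  62  61  64  61  63  60  58  62  67  63  62  58  61  61  62  61  62  64  58  61  65  63  65]
 [ 61  65  64  66  61  60  60  65  62  61  60  62  65  61  62  63  63  62  63  66  63  63  64  60  61  61]
 [ 64  63  64  60  63  61  61  60  64  63  62  63  63  61  63  62  64  64  68  61  63  61  64  63  60  63]
 [ 63  63  65  61  62  63  64  66  59  60  61  59  63  63  63  61  61  64  62  65  63  64  63  61  60  59]
 [ 59  64  63  65  64  63  62  63  63  64  62  64  67  63  62  67  62  63  60  61  62  60  65  63  64  57]
 [ 62  61  67  64  61  65  64  64  63  62  64  61  63  64  66  65  62  63  65  62  64  60  60  58  58  56]
 [ 62  64  62  61  63  63  62  64  60  62  63  60  62  64  62  63  61  65  62  62  60  59  58  62  61  70]
 [ 63  61  66  67  64  61  64 
[... 1573 characters left out ...]
 137 175 193 203 216 223 224]
 [205 172 145 117  84  63  65  94 136 178 205 202 203 217 222 222]
 [221 213 199 177 135  84  77 123 173 209 219 211 203 213 221 223]
 [228 226 224 213 164 101  83 131 189 221 223 216 207 205 217 224]
 [227 228 226 218 177 113  78 117 172 206 215 204 190 182 206 220]
 [228 228 224 217 191 153 115  97 133 163 170 162 151 147 177 209]
 [225 222 218 218 213 198 164 122  96 110 107 111 109 111 140 181]
 [214 211 210 216 218 216 193 150  96  62  64  79  90  91 106 141]
 [184 184 191 203 215 206 178 143  92  48  44  62  82  94 105 120]
 [163 162 166 173 176 165 137 110  81  57  49  59  70  90  99 108]
 [151 145 139 136 133 119 103  92  82  79  74  63  58  78  86  98]]
```

```bash
python3 -c "
from station import arm
print(arm.job_done())"
```

```text
the job is handed in; nothing more can be done
None
```

I handed the job in at about 57 s. The crank went home on the shaft, I wound it to about level with the clip, and it is now back flat near its starting spot. The final pointer level is an estimate from the angle wound and earlier images, because the arm blocked the view at the end; one network reading put the pointer as much as 1 cm too low.

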